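# Lay the second layer of a soap display from the gravity magazine

### The job

Use the feed slide to push the two lowest soap bars out of the bottom of the magazine, one at a time, laying each on the display stand before you feed the next. They form the second layer: crosswise on the two brown bars, side by side and head to tail with their slanted sides together, so that they sit flat as a neat square flush with the layer below. Finish with the slide drawn fully back and the other two bars dropped down flat in the magazine; leave the first layer and all other goods where they are.

Things in the scene. Friction and masses are not known exactly. Their poses are not given: they have to be found in the camera images.
- magazine: (All sizes in mm.) Wooden base 282 x 104, 12 thick, fixed, with a shaft holding four bars flat on one another. Origin: underside, below the shaft's centre; +x is the way bars come out. Base x -170 to +112; bars slide on its top (z 12). In the shaft the bars' origins are over this origin, straight sides to -x, narrow ends to -y.
- shaft_top (a point): Centre of the shaft's open top, 92 above the table, above the magazine's origin. Shaft: plywood back, aluminium strips at the sides and front joined by a collar round the top; it spans the magazine's x -27 to +28, y -43 to +43. The front strips end above a slot 26 high for one bar.
- apron (a point): Point on the base's top (z 12), 77 mm along the magazine's +x from its origin: about where the origin of a bar lies once the slide has been pushed fully in. Open at both sides; an 8 mm high lip at x 106 to 112 ends the apron.
- feed_slide (a joint): Metres along the magazine's +x of the aluminium slide, 60 wide, 20 thick: 0 fully back, 0.095 fully in. Its first 15 mm are free, then it pushes the lowest bar out of the slot; bars above ride on it and drop to the floor once it is back below about 0.015. Takes 2 to 5 N, stays where left; starts at 0 to 0.014.
- slide_knob (a point): Middle of the slide's upright round black knob, 20 mm diameter, z 100 to 142 above the table (this point 130), on a 14 mm steel post. It is on the magazine's centre line at x -152 with the slide back, -57 with it in.
- stand: Wooden slab 165 x 100, 15 thick, fixed. Origin: underside, below the centre of the first layer; slab x -50 to +115. First layer: two brown bars along x, head to tail, slanted sides together 4 mm apart, a square of 62 x 62, top 37 above the table.
- layer2_far (a point): Place for the underside origin of one second-layer bar: on the first layer, 16.5 mm to the stand's +x of its centre. The bar here lies along the stand's y, straight side outward (stand's +x), so narrow end to the stand's +y.
- layer2_near (a point): Place for the origin of the other second-layer bar: 16.5 mm to the stand's -x of the centre, straight side outward (-x), so narrow end to the stand's -y.
- bar1: Lowest bar in the magazine, terracotta. Tapered soap bar, 62 long, 22 high, 45 g; ends square and parallel, 34 wide and 24 wide; one long side straight, the other slanted. Origin: underside, mid-length, mid-width (29 wide there). x to the narrow end, z up; straight side at y -14.5, slanted side y +19.5 (wide end) to +9.5 (narrow end). Paper band.
- bar2: Second bar from the bottom, ochre yellow. Shape and axes as bar1.
- bar3: Third bar from the bottom, olive green; stays in the magazine. Shape and axes as bar1.
- bar4: Top bar, rose red; stays in the magazine. Shape and axes as bar1.
- bar1_narrow (a point): centre of bar1's narrow end face
- bar2_narrow (a point): centre of bar2's narrow end face
- base_left: Brown first-layer bar on the stand's +y side (origin 16.5 mm from the centre, narrow end to the stand's -x). Loose. Shape and axes as bar1.
- base_right: Brown first-layer bar on the stand's -y side (narrow end to the stand's +x). Loose. Shape and axes as bar1.
- spice_jar: Small amber glass jar with a red cap, 42 mm diameter, 62 mm high, standing on the stand's free end, about 90 mm along the stand's +x from the stand's origin. Loose, leave alone. Origin: centre of the underside.
- bowl: Blue ceramic bowl, 90 mm diameter, 40 mm high. Loose, leave alone. Origin: centre of the underside.
- oil_bottle: Green glass bottle, 56 mm diameter, 170 mm high. Loose, leave alone. Origin: centre of the underside.
- tea_carton: Mustard-coloured carton, 60 x 70 x 110 mm high. Loose, leave alone. Origin: centre of the underside.
- spice_can: Steel can with a red label, 68 mm diameter, 95 mm high. Loose, leave alone. Origin: centre of the underside.
- small_bottle: Small white bottle with an orange cap, 34 mm diameter, 85 mm high. Loose, leave alone. Origin: centre of the underside.
- cup: Steel cup, 66 mm diameter, 50 mm high. Loose, leave alone. Origin: centre of the underside.
- small_carton: Teal carton, 50 x 60 x 45 mm high. Loose, leave alone. Origin: centre of the underside.
Not all that is in view belongs to the job. There is more than one size of the stand; the one meant has the size given above. Leave any blue or turquoise look-alike of the bar4 alone.

How it is judged (in metres and radians):
On the way, in this order (a step that is already met when the one before it is completed fails the run):
1. the lowest bar (bar1) is pushed out onto the apron by the slide (value of joint feed_slide above 0.075 m and x of bar1 in the frame of magazine above 0.052 m and z of bar1 in the frame of magazine below 0.02 m), for 0.05 s.
2. bar1 lies released in its place in the second layer (((horizontal distance between bar1 and layer2_far below 0.008 m and z of bar1 in the frame of layer2_far between -0.004 and 0.004 m and angle between bar1's own z axis and vertical below 0.07 rad and angle between the x axis of bar1 and the y axis of stand, either way round below 0.14 rad and y of bar1_narrow in the frame of stand above 0.02 m and contact force between the fingers and bar1 below 0.1 N and linear speed of bar1 below 0.02 m/s) or (horizontal distance between bar1 and layer2_near below 0.008 m and z of bar1 in the frame of layer2_near between -0.004 and 0.004 m and angle between bar1's own z axis and vertical below 0.07 rad and angle between the x axis of bar1 and the y axis of stand, either way round below 0.14 rad and y of bar1_narrow in the frame of stand below -0.02 m and contact force between the fingers and bar1 below 0.1 N and linear speed of bar1 below 0.02 m/s))), for 0.2 s.
3. the next bar (bar2) is pushed out onto the apron by the slide (value of joint feed_slide above 0.075 m and x of bar2 in the frame of magazine above 0.052 m and z of bar2 in the frame of magazine below 0.02 m), for 0.05 s.
4. both bars lie released in the second layer, head to tail ((((horizontal distance between bar1 and layer2_far below 0.008 m and z of bar1 in the frame of layer2_far between -0.004 and 0.004 m and angle between bar1's own z axis and vertical below 0.07 rad and angle between the x axis of bar1 and the y axis of stand, either way round below 0.14 rad and y of bar1_narrow in the frame of stand above 0.02 m and contact force between the fingers and bar1 below 0.1 N and linear speed of bar1 below 0.02 m/s) and (horizontal distance between bar2 and layer2_near below 0.008 m and z of bar2 in the frame of layer2_near between -0.004 and 0.004 m and angle between bar2's own z axis and vertical below 0.07 rad and angle between the x axis of bar2 and the y axis of stand, either way round below 0.14 rad and y of bar2_narrow in the frame of stand below -0.02 m and contact force between the fingers and bar2 below 0.1 N and linear speed of bar2 below 0.02 m/s)) or ((horizontal distance between bar1 and layer2_near below 0.008 m and z of bar1 in the frame of layer2_near between -0.004 and 0.004 m and angle between bar1's own z axis and vertical below 0.07 rad and angle between the x axis of bar1 and the y axis of stand, either way round below 0.14 rad and y of bar1_narrow in the frame of stand below -0.02 m and contact force between the fingers and bar1 below 0.1 N and linear speed of bar1 below 0.02 m/s) and (horizontal distance between bar2 and layer2_far below 0.008 m and z of bar2 in the frame of layer2_far between -0.004 and 0.004 m and angle between bar2's own z axis and vertical below 0.07 rad and angle between the x axis of bar2 and the y axis of stand, either way round below 0.14 rad and y of bar2_narrow in the frame of stand above 0.02 m and contact force between the fingers and bar2 below 0.1 N and linear speed of bar2 below 0.02 m/s)))), for 0.2 s.
At the end, for the whole second after the job is handed in: bar1 and bar2 lie released on the first layer, one per place: within 8 mm (4 mm in height), level, along the stand's y within 0.14 rad, straight sides outward; slide within 9 mm of fully back; bar3 on the magazine's floor, bar4 on it; brown bars within 8 mm of their start ((((horizontal distance between bar1 and layer2_far below 0.008 m and z of bar1 in the frame of layer2_far between -0.004 and 0.004 m and angle between bar1's own z axis and vertical below 0.07 rad and angle between the x axis of bar1 and the y axis of stand, either way round below 0.14 rad and y of bar1_narrow in the frame of stand above 0.02 m and contact force between the fingers and bar1 below 0.1 N and linear speed of bar1 below 0.02 m/s) and (horizontal distance between bar2 and layer2_near below 0.008 m and z of bar2 in the frame of layer2_near between -0.004 and 0.004 m and angle between bar2's own z axis and vertical below 0.07 rad and angle between the x axis of bar2 and the y axis of stand, either way round below 0.14 rad and y of bar2_narrow in the frame of stand below -0.02 m and contact force between the fingers and bar2 below 0.1 N and linear speed of bar2 below 0.02 m/s)) or ((horizontal distance between bar1 and layer2_near below 0.008 m and z of bar1 in the frame of layer2_near between -0.004 and 0.004 m and angle between bar1's own z axis and vertical below 0.07 rad and angle between the x axis of bar1 and the y axis of stand, either way round below 0.14 rad and y of bar1_narrow in the frame of stand below -0.02 m and contact force between the fingers and bar1 below 0.1 N and linear speed of bar1 below 0.02 m/s) and (horizontal distance between bar2 and layer2_far below 0.008 m and z of bar2 in the frame of layer2_far between -0.004 and 0.004 m and angle between bar2's own z axis and vertical below 0.07 rad and angle between the x axis of bar2 and the y axis of stand, either way round below 0.14 rad and y of bar2_narrow in the frame of stand above 0.02 m and contact force between the fingers and bar2 below 0.1 N and linear speed of bar2 below 0.02 m/s))) and value of joint feed_slide below 0.009 m and horizontal distance between each of bar3, bar4 and magazine below 0.012 m and z of bar3 in the frame of magazine below 0.016 m and angle between each of bar3, bar4's own z axis and vertical below 0.07 rad and linear speed of each of bar3, bar4 below 0.02 m/s and z of bar4 in the frame of magazine below 0.038 m and distance of each of base_left, base_right from where it was at the start of the episode below 0.008 m); the robot touches nothing.
It fails at once if one of the other goods (jar, bowl, bottles, cartons, can, cup) is moved by more than 30 mm (distance of any of spice_jar, bowl, oil_bottle, tea_carton, spice_can, small_bottle, cup, small_carton from where it was at the start of the episode above 0.03 m).
It also fails if it takes over 70 s, if anything falls off the work surface, if the arm or the gripper's body presses on something with over 40 N, if the wrist force passes 120 N, or if a joint passes its speed limit or range.

### The arm

A 6-joint arm with a two-finger parallel gripper is mounted at the origin on the work surface. World frame = base frame: x ahead of the robot, y to its left, z up, the work surface at z = 0. Lengths are in mm, angles in rad, forces in N, time in s.
With the tool pointing down it reaches from about 275 to 750 mm from the base axis. Payload 10.2 kg.
Tool frame: the origin (TCP) lies at the very end of the fingers, on their centre line; the grasp point (between the pads) lies 19 mm behind it; z points along the fingers, x is the direction in which the jaws open and shut, and the axes are right-handed (so a half turn about z gives the same grasp; the last joint's range is limited). The gripper opens to 88 mm and grips with 3 to 60 N. Pads are 18 mm wide; open, the fingers measure 123 mm over their backs; the gripper's body (75 mm by 187 mm) begins 45 mm behind the grasp point.
Start: joints at [-1.415, 0.313, 1.498, -0, 1.331, -0.223], TCP at [194.136, -487.793, 238.72] pointing down, gripper open.
Joint ranges: [-2.94, 2.94], [-0.97, 2.17], [0.19, 2.56], [-1.23, 4.37], [0.02, 3.11], [-2.88, 2.88]. Speed limits (rad/s): [2.39, 2.39, 3.01, 3.14, 3.14, 3.14].

### API

Orientations are given as a unit quaternion [x, y, z, w].
In Python, from bench import manip gives the robot as it stands.
- The arm moves only by the tool apply_moves, never from a script. Its argument "motion" is a list of rows, each a list of 7 numbers: the closure, from -1 (fully open) to 1 (shut), then the shift along the tool's x, y, z in mm, then the turn, a rotation vector about the tool's x, y, z in degrees. In form: [[grip, x, y, z, rx, ry, rz], ...]. A call has 1 to 20 rows; each row shifts and turns the commanded pose from where the row before left it, along the tool's axes as they then stand; what a row does not reach is not made up. A row lasts 1/10 s, in which the tool goes at most 50 mm and 8.59 degrees, less where a joint would pass 70% of its speed; a pose out of reach is approached as far as the arm can. A call with a gripper value outside its range is refused whole. The fingers move at their own pace and stop on an object; "newtons" is the grip in N (left out, the last holds). Time passes only in rows, so rows that do not move let the fingers close. It gives the time, the measured TCP pose, the force and the opening at its end, in the units of the state.
- manip.read_state(): the state, without advancing time (a new reading comes with each control period).
- manip.snapshot(name): name is "side" or "top"; returns the picture (420x560x3 uint8, red, green, blue); there is no depth.
- manip.camera_info(name): a dict with "K" (3x3 intrinsics, pixels), "k1" (the pictures are not rectified: a ray, as slopes to the right and down, at radius r is drawn at 1 + k1 r^2 times it, then the intrinsics apply), "T" (4x4, takes a point from camera to world coordinates). Camera axes: x right, y down, z forward; pixel columns grow to the right and rows downward; lengths in mm; the calibration is good to about 2 mm. A picture is of the moment at which its call begins. camera_info takes no time and is no camera call.
- manip.close_job(): hands the job in, once; it reports no verdict.
Trained networks look in the newest picture that a camera, given by its name, has taken for a name from the list of things; names that differ only in an ending like _2 or _b are one class to them, and where a whole thing is asked for, a point or a joint stands for the part that bears it (a point fixed in the world has none). Each returns a list of dicts, best first, with "confidence" (0 to 1); they miss things now and then, are a little off and sometimes report something else, mostly with a low value. They report only what shows in the picture. A call takes as long as a camera call. They do not tell look-alikes from the thing itself.
- manip.regions_of(camera, label): "mask" (420x560 bool, what is visible of it) and "box" ([left, top, width, height] in pixels, round what is visible of it).
The state is a dict: "time_s": time; "q": joint angles; "dq": joint speeds; "effort": joint torques, N m; "position": TCP position; "orientation": TCP orientation; "ft_force": force on the tool from outside, world axes, zero at the start; "ft_torque": the same for the moment, N m; "width": finger opening in mm.
Only numpy, scipy, OpenCV 4.12 (cv2) and the standard library are available. Lean on these libraries where they do the work, as an engineer would, in place of code of your own. Each camera call takes 0.05 s, during which the arm holds its last target.

## Working session

There is one attempt and no reset: what is moved stays moved. The work goes in short steps, Python scripts to look and compute and a tool call to move; the robot and the scene stay as the last step left them, time stands still between calls to the robot, and variables do not carry over. Pictures are saved under pics/ and viewed, and the job is handed in when it is done.

Besides the shell and the picture viewer there is one more tool, called as name([rows], argument=value, ...), one row to a line, values as JSON. apply_moves: Moves the arm, as the interface text tells. Its arguments: {"type":"object","properties":{"motion":{"type":"array","items":{"type":"array","items":{"type":"number"}}},"newtons":{"type":"number"}},"required":["motion"]}

```bash
mkdir -p pics; ls
python3 - <<'E'
from bench import manip
import cv2,numpy as np
for n in("side","top"):
    im=manip.snapshot(n); cv2.imwrite(f"pics/{n}0.png",im[:,:,::-1])
    c=manip.camera_info(n); print(n,np.round(c["K"],1).tolist(),c["k1"],np.round(c["T"],3).tolist())
s=manip.read_state(); print(s)
E
```

```text
pics
side [[481.3, 0.0, 277.9], [0.0, 481.3, 214.7], [0.0, 0.0, 1.0]] -0.0029137401539695595 [[0.997, -0.052, 0.056, 447.675], [-0.077, -0.71, 0.7, -798.127], [0.003, -0.702, -0.712, 901.031], [0.0, 0.0, 0.0, 1.0]]
top [[386.6, 0.0, 277.9], [0.0, 386.6, 215.8], [0.0, 0.0, 1.0]] -0.05721685235017688 [[0.011, -0.994, 0.106, 384.226], [-1.0, -0.011, 0.002, 10.401], [-0.0, -0.106, -0.994, 1161.205], [0.0, 0.0, 0.0, 1.0]]
{'time_s': 0.1, 'q': array([-1.41540321e+00,  3.13424558e-01,  1.49836884e+00, -1.16816860e-05,
        1.33099296e+00, -2.23419691e-01]), 'dq': array([ 0.00174858, -0.0006559 , -0.00281219, -0.00049905,  0.00049648,
       -0.00040726]), 'effort': array([ 2.37562148e-03, -4.02810252e+01, -2.52648640e+01,  6.95606600e-02,
        3.41489981e-02, -6.34982848e-05]), 'position': array([ 194.09545735, -487.56413855,  238.19977259]), 'orientation': array([ 8.27592836e-01, -5.61328550e-01, -4.11589708e-04, -4.32276129e-04]), 'ft_force': array([-0.27740335, -0.6508206 ,  0.24606078]), 'ft_torque': array([ 0.06140336, -0.02693857,  0.01140076]), 'width': 87.97693348599786}
```

View pics/side0.png

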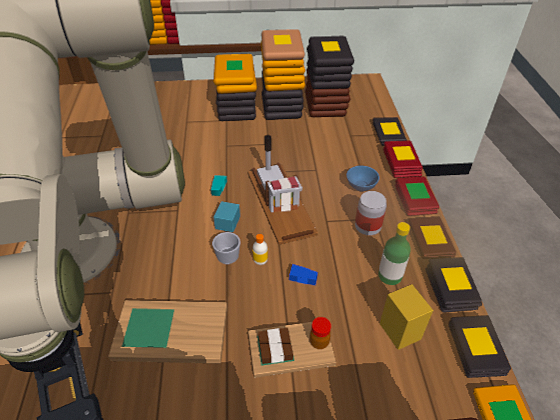

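View pics/top0.png

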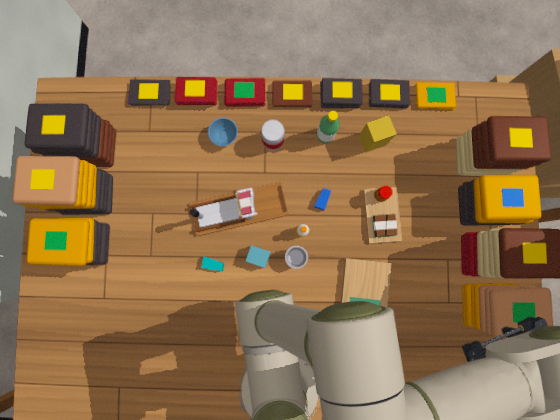

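```bash
cat > h.py <<'E'
import numpy as np, cv2
from bench import manip
def cam(n):
    c=manip.camera_info(n); return np.array(c["K"]),c["k1"],np.array(c["T"])
def proj(n,P):
    K,k,T=cam(n); P=np.atleast_2d(P); Q=(P-T[:3,3])@T[:3,:3]
    s=Q[:,:2]/Q[:,2:]; r2=(s**2).sum(1,keepdims=True); s=s*(1+k*r2)
    return s*[K[0,0],K[1,1]]+[K[0,2],K[1,2]]
def unproj(n,uv,z):
    K,k,T=cam(n); uv=np.atleast_2d(np.array(uv,float)); d=(uv-[K[0,2],K[1,2]])/[K[0,0],K[1,1]]
    s=d.copy()
    for _ in range(20): s=d/(1+k*(s**2).sum(1,keepdims=True))
    r=np.c_[s,np.ones(len(s))]@T[:3,:3].T; t=(z-T[2,3])/r[:,2:]
    return T[:3,3]+t*r
def crop(src,x,y,w,h,f,out):
    im=cv2.imread(src)[y:y+h,x:x+w]; im=cv2.resize(im,None,fx=f,fy=f,interpolation=cv2.INTER_CUBIC)
    cv2.imwrite(out,im)
E
python3 - <<'E'
from h import *
crop("pics/top0.png",180,175,120,70,6,"pics/c1.png")
crop("pics/side0.png",235,130,90,115,5,"pics/c2.png")
crop("pics/top0.png",350,175,65,75,7,"pics/c3.png")
crop("pics/side0.png",240,310,110,70,7,"pics/c4.png")
E
```

```text
(no output)
```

View pics/c1.png

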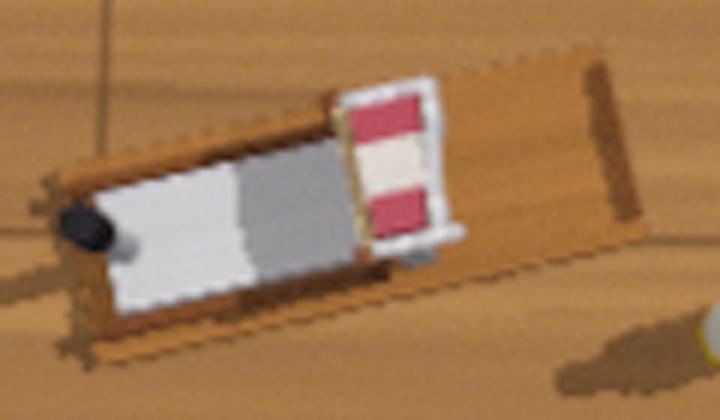

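View pics/c2.png

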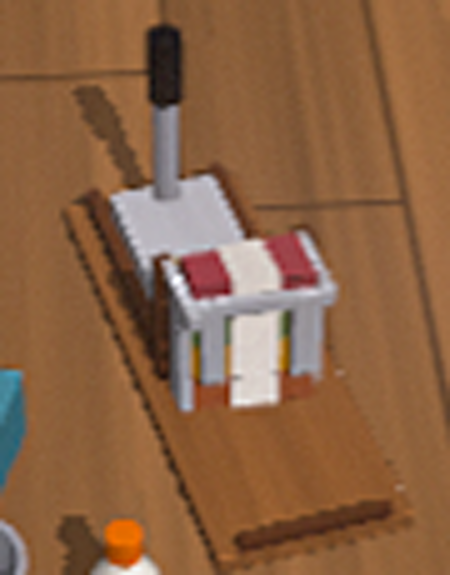

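View pics/c3.png

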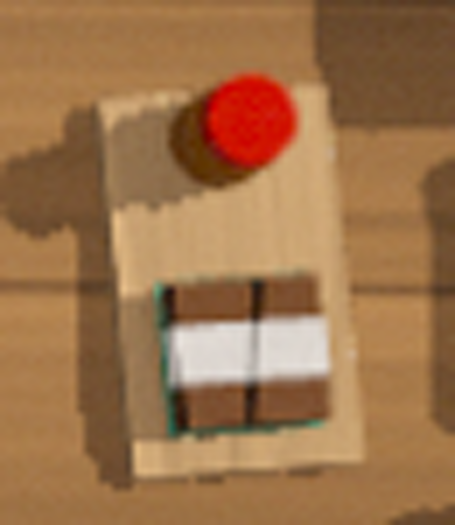

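View pics/c4.png

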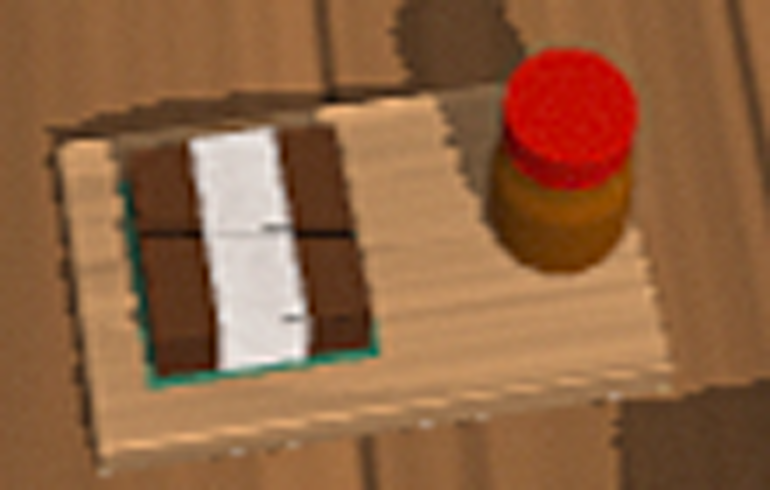

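```bash
cat > fit.py <<'E'
from h import *
from scipy.optimize import least_squares
def place(p,L):
    c,s=np.cos(p[2]),np.sin(p[2]); L=np.array(L,float)
    return np.c_[p[0]+c*L[:,0]-s*L[:,1],p[1]+s*L[:,0]+c*L[:,1],L[:,2]]
def fit(obs,p0):
    def f(p): return np.concatenate([(proj(n,place(p,L))-np.array(uv)).ravel() for n,L,uv in obs])
    r=least_squares(f,p0,loss="soft_l1"); return r.x,np.round(r.fun.reshape(-1,2),1)
E
cat > m1.py <<'E'
from fit import *
a=lambda l,f,x,y:[(u/f+x-0.5+0.5/f,v/f+y-0.5+0.5/f) for u,v in l]
mt=("top",[(112,52,12),(112,-52,12),(-170,52,12),(-170,-52,12)],a([(600,45),(648,235),(50,175),(92,365)],6,180,175))
ms=("side",[(112,52,12),(112,-52,12),(-170,-52,12)],a([(410,515),(220,558),(66,210)],5,235,130))
st=("top",[(115,50,15),(115,-50,15),(-50,-50,15),(-50,50,15)],a([(100,100),(325,85),(362,458),(135,475)],7,350,175))
ss=("side",[(-50,50,15),(115,-50,15),(-50,-50,15)],a([(60,142),(668,365),(103,452)],7,240,310))
for o,p0 in(([mt],[450,180,-1.4]),([ms],[450,180,-1.4]),([mt,ms],[450,180,-1.4])):
    p,r=fit(o,p0); print("mag",p.round(3),r.tolist())
mag=p
for o in([st],[ss],[st,ss]):
    p,r=fit(o,[350,-240,0]); print("st",p.round(3),r.tolist())
np.save("poses.npy",[mag,p])
fr=lambda x0,x1,y0,y1,z:[(x0,y0,z),(x1,y0,z),(x1,y1,z),(x0,y1,z)]
for n in("top","side"):
    im=cv2.imread(f"pics/{n}0.png"); f=5; im=cv2.resize(im,None,fx=f,fy=f,interpolation=cv2.INTER_CUBIC)
    def poly(p,L,c):
        uv=(proj(n,place(p,L))+.5)*f; cv2.polylines(im,[uv.round().astype(int)],True,c,1)
    poly(mag,fr(-170,112,-52,52,12),(255,0,0)); poly(mag,fr(-27,28,-43,43,92),(0,255,0)); poly(mag,fr(106,112,-43,43,20),(0,255,0))
    poly(mag,[(-152+10*np.cos(t),10*np.sin(t),142) for t in np.arange(0,6.3,.3)],(0,0,255))
    poly(p,fr(-50,115,-50,50,15),(255,0,0)); poly(p,fr(-31,31,-31,31,37),(0,255,0)); poly(p,fr(-31,31,-31,31,15),(0,0,255))
    b={"top":[(180,175,120,70),(350,175,70,75)],"side":[(235,130,90,115),(240,310,110,70)]}[n]
    c=[im[y*f:(y+h)*f,x*f:(x+w)*f] for x,y,w,h in b]
    H=max(i.shape[0] for i in c); 
    o=np.hstack([cv2.copyMakeBorder(i,0,H-i.shape[0],0,0,0) for i in c])
    cv2.imwrite(f"pics/ov_{n}.png",cv2.resize(o,None,fx=min(1,800/o.shape[1]),fy=min(1,800/o.shape[1])) if o.shape[1]>800 else o)
E
python3 m1.py
```

```text
mag [534.065 105.38  -51.592] [[-0.3, -0.8], [-0.3, 0.9], [0.2, -1.1], [0.4, 0.9]]
mag [535.521 104.145  -1.336] [[0.9, -0.2], [-0.6, 0.6], [-0.1, -0.6]]
mag [534.85  105.003  -1.331] [[-0.1, -0.9], [-0.2, 0.8], [0.4, -1.6], [0.4, 0.4], [0.8, -0.6], [-0.7, 0.4], [-0.7, -0.7]]
st [ 482.198 -303.796   -6.204] [[-0.4, -0.6], [0.2, -0.6], [0.5, 0.6], [-0.3, 0.5]]
st [ 482.974 -304.403   18.935] [[-0.4, -0.2], [1.2, -0.0], [-0.5, 0.1]]
st [ 482.677 -304.211  -37.616] [[-0.4, -0.7], [0.2, -0.8], [0.6, 0.4], [-0.1, 0.4], [-0.5, -0.3], [1.0, 0.0], [-0.7, -0.1]]
```

View pics/ov_top.png

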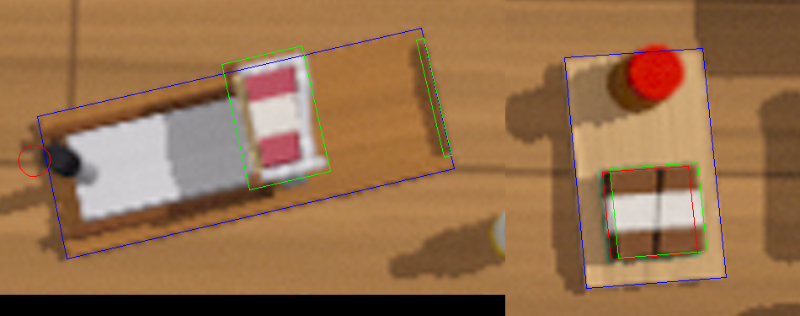

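View pics/ov_side.png

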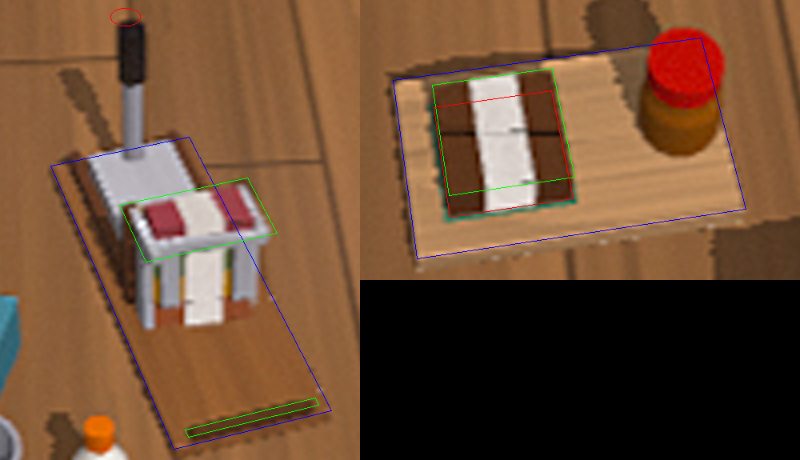

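```bash
cat > ov.py <<'E'
from fit import *
fr=lambda x0,x1,y0,y1,z:[(x0,y0,z),(x1,y0,z),(x1,y1,z),(x0,y1,z)]
def overlay(src,n,box,f,polys,out):
    x,y,w,h=box; im=cv2.imread(src)[y:y+h,x:x+w]; im=cv2.resize(im,None,fx=f,fy=f,interpolation=cv2.INTER_CUBIC)
    for p,L,c in polys:
        uv=(proj(n,place(p,L))+.5-[x,y])*f*16
        cv2.polylines(im,[uv.round().astype(np.int32)],True,c,1,cv2.LINE_AA,4)
    cv2.imwrite(out,im)
circ=lambda x,r,z:[(x+r*np.cos(t),r*np.sin(t),z) for t in np.arange(0,6.3,.3)]
B,G,R=(255,0,0),(0,255,0),(0,0,255)
E
python3 - <<'E'
from ov import *
a=lambda l,f,x,y:[(u/f+x-0.5,v/f+y-0.5) for u,v in l]
c=unproj("top",a([(600,45),(648,235),(92,365),(50,175)],6,180,175),12)[:,:2]
print(c.round(0),np.linalg.norm(c-np.roll(c,-1,0),axis=1).round(1))
c=unproj("side",a([(410,515),(220,558),(66,210),(217,163)],5,235,130),12)[:,:2]
print(c.round(0),np.linalg.norm(c-np.roll(c,-1,0),axis=1).round(1))
m=np.load("poses.npy")[0]
P=[(m,fr(-170,112,-52,52,12),B),(m,fr(-27,28,-43,43,92),G),(m,circ(-152,10,142),R)]
overlay("pics/top0.png","top",(180,175,120,70),6.5,P,"pics/o1.png")
overlay("pics/side0.png","side",(235,130,90,115),5,P,"pics/o2.png")
E
```

```text
[[609.   9.]
 [514. -16.]
 [445. 259.]
 [540. 284.]] [ 99.1 284.   98.1 283.7]
[[610.   7.]
 [512. -15.]
 [445. 255.]
 [534. 291.]] [ 99.5 278.   95.9 293.7]
```

View pics/o1.png

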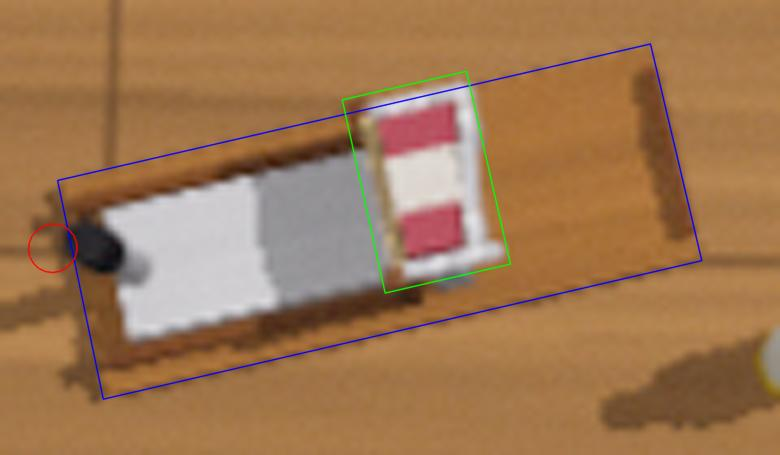

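View pics/o2.png

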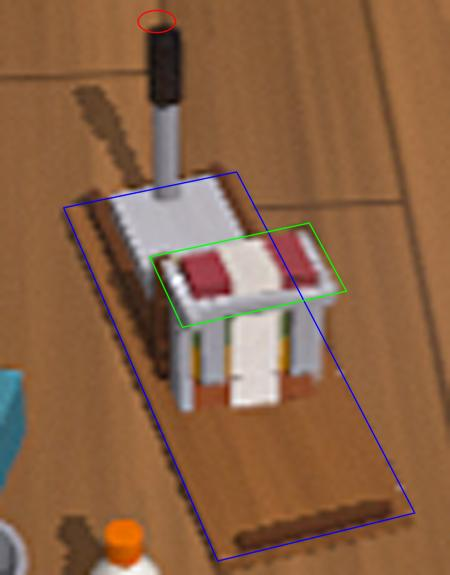

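Run:
```python
from ov import *
for n in("top","side"):
    manip.snapshot(n)
    for l in("magazine","feed_slide","bar1","bar4"):
        r=manip.regions_of(n,l)
        print(n,l,[(round(x["confidence"],2),list(map(int,x["box"]))) for x in r])
        if r:
            np.save(f"pics/mask_{n}_{l}.npy",r[0]["mask"])
            if l=="magazine":
                im=cv2.imread(f"pics/{n}0.png"); m=r[0]["mask"].astype(np.uint8)
                x,y,w,h={"top":(180,175,120,70),"side":(235,130,90,115)}[n]
                f={"top":6,"side":5}[n]
                im=cv2.resize(im[y:y+h,x:x+w],None,fx=f,fy=f,interpolation=cv2.INTER_CUBIC)
                mm=cv2.resize(m[y:y+h,x:x+w],None,fx=f,fy=f,interpolation=0)
                cs,_=cv2.findContours(mm,cv2.RETR_LIST,cv2.CHAIN_APPROX_NONE); cv2.drawContours(im,cs,-1,(255,255,0),1)
                cv2.imwrite(f"pics/mk_{n}.png",im)
print(manip.read_state()["time_s"])
```

```text
top magazine [(0.73, [187, 181, 100, 55])]
top feed_slide [(0.89, [191, 195, 47, 34]), (0.38, [374, 212, 9, 23])]
top bar1 [(0.68, [233, 191, 21, 25]), (0.67, [200, 256, 19, 12]), (0.66, [315, 183, 17, 22])]
top bar4 [(0.68, [233, 191, 21, 25]), (0.67, [200, 256, 19, 12]), (0.66, [315, 183, 17, 22])]
side magazine [(0.66, [248, 137, 63, 107])]
side feed_slide [(0.8, [255, 134, 27, 51]), (0.44, [258, 328, 32, 17])]
side bar1 [(0.81, [213, 174, 12, 20]), (0.74, [287, 262, 27, 22]), (0.67, [272, 177, 22, 11]), (0.66, [274, 197, 20, 9]), (0.62, [272, 203, 20, 8])]
side bar4 [(0.81, [213, 174, 12, 20]), (0.74, [287, 262, 27, 22]), (0.67, [272, 177, 22, 11]), (0.66, [274, 197, 20, 9]), (0.62, [272, 203, 20, 8])]
0.6
```

View pics/mk_top.png

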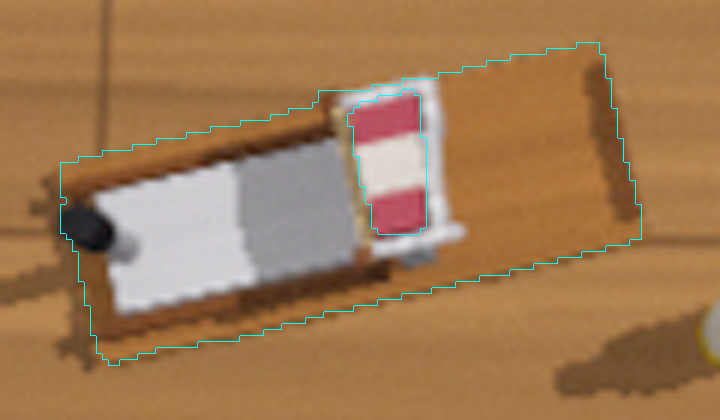

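View pics/mk_side.png

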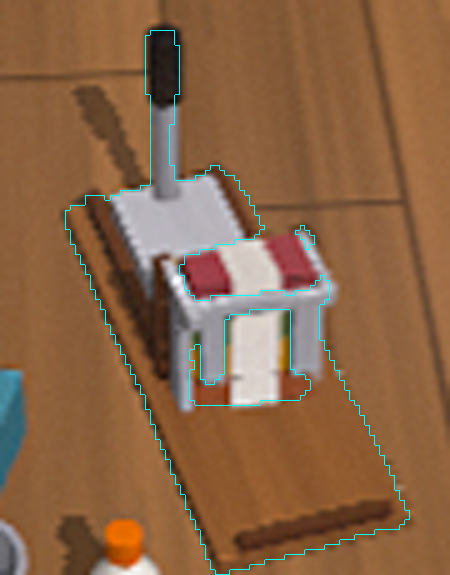

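```bash
cat > m2.py <<'E'
from ov import *
a=lambda l,f,x,y:[(u/f+x-0.5,v/f+y-0.5) for u,v in l]
b4=[(-14.5,31,100),(19.5,31,100),(9.5,-31,100),(-14.5,-31,100)]
o1=("top",b4,a([(347,111),(420,93),(428,223),(372,237)],6,180,175))
o2=("side",b4,a([(299,232),(323,275),(190,299),(180,262)],5,235,130))
o3=("top",[(112,52,12),(112,-52,12),(-170,-52,12)],a([(600,43),(641,238),(104,365)],6,180,175))
o4=("side",[(112,52,12),(112,-52,0),(-170,-52,12)],a([(408,515),(216,573),(66,210)],5,235,130))
for nm,o in(("bar4",[o1]),("bar4s",[o2]),("base t",[o3]),("base s",[o4]),("all",[o1,o2,o3,o4])):
    p,r=fit(o,[535,105,-1.33]); print(nm,p.round(3),r.tolist())
P=[(p,fr(-170,112,-52,52,12),B),(p,fr(-27,28,-43,43,92),G),(p,circ(-152,10,142),R),(p,b4,R)]
overlay("pics/top0.png","top",(180,175,120,70),6.5,P,"pics/o1.png")
overlay("pics/side0.png","side",(235,130,90,115),5,P,"pics/o2.png")
k=unproj("side",a([(163,66)],5,235,130),121); k2=unproj("top",a([(85,226)],6,180,175),130); print(k,k2)
E
python3 m2.py
```

```text
bar4 [534.497 104.288  -1.337] [[0.0, -0.5], [-0.2, -0.2], [-0.3, 0.5], [0.5, 0.1]]
bar4s [535.471 100.781  -1.294] [[-0.7, 0.5], [-0.4, 0.3], [1.4, -1.3], [0.1, 0.1]]
base t [535.378 104.849  -1.332] [[0.1, -0.6], [1.1, 0.2], [-1.5, 0.3]]
base s [534.394 104.895  -1.342] [[0.7, -0.2], [-0.5, 0.7], [-0.2, -0.8]]
all [534.9   103.888  -1.337] [[0.2, -0.6], [-0.1, -0.3], [-0.2, 0.4], [0.7, -0.0], [-0.6, 0.0], [-0.9, -0.1], [0.8, -2.4], [-0.1, -1.1], [0.5, -0.3], [1.4, 0.6], [-1.3, 0.2], [1.1, -0.0], [0.0, 1.0], [-0.2, -0.4]]
[[501.31991852 240.96766095 121.        ]] [[501.5044544  238.98155382 130.        ]]
```

View pics/o1.png

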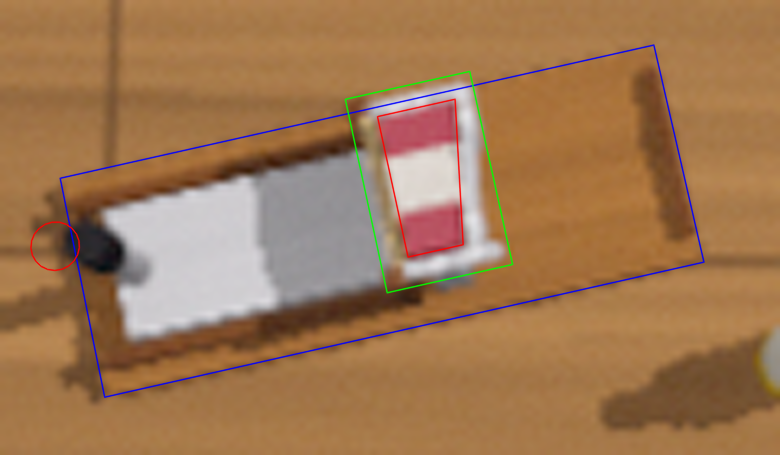

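View pics/o2.png

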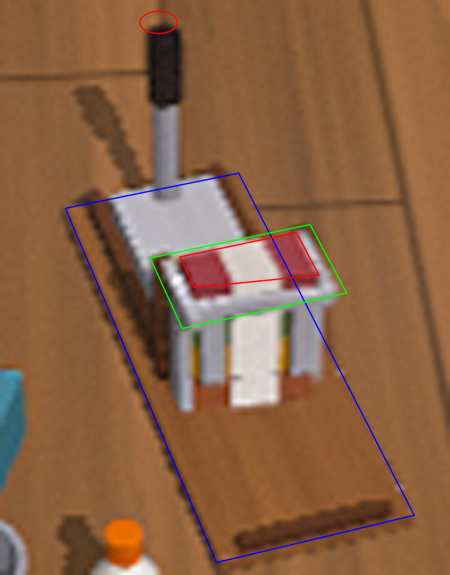

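```bash
cat > go.py <<'E'
from h import *
import sys
from scipy.spatial.transform import Rotation as Ro
def plan(x,y,z,th=None):
    s=manip.read_state(); R=Ro.from_quat(s["orientation"]); p=np.array(s["position"])
    d=R.inv().apply(np.array([x,y,z])-p); M=R.as_matrix()
    t=np.arctan2(M[1,0],M[0,0]); 
    print("t",round(s["time_s"],2),"pos",p.round(1),"th",round(t,4),"tilt_deg",(np.degrees([M[0,2],M[1,2]])).round(2),"F",np.array(s["ft_force"]).round(1),"w",round(s["width"],1),"q6",round(s["q"][5],2))
    print("tool delta mm",d.round(1),"rz deg", None if th is None else np.degrees(-((th-t+np.pi)%(2*np.pi)-np.pi)).round(2))
if __name__=="__main__": plan(*map(float,sys.argv[1:]))
E
python3 go.py 501.5 239.5 238 -1.337
```

```text
t 0.6 pos [ 194.1 -487.8  238.7] th -1.192 tilt_deg [-0.  0.] F [-0.  -0.4 -0.6] w 88.1 q6 -0.22
tool delta mm [-562.  -554.5    0.7] rz deg 8.31
```

apply_moves([
  [-1,-31.2,-30.8,0,0,0,0],
  [-1,-31.2,-30.8,0,0,0,0],
  [-1,-31.2,-30.8,0,0,0,0],
  [-1,-31.2,-30.8,0,0,0,0],
  [-1,-31.2,-30.8,0,0,0,0],
  [-1,-31.2,-30.8,0,0,0,0],
  [-1,-31.2,-30.8,0,0,0,0],
  [-1,-31.2,-30.8,0,0,0,0],
  [-1,-31.2,-30.8,0,0,0,0],
  [-1,-31.2,-30.8,0,0,0,0],
  [-1,-31.2,-30.8,0,0,0,0],
  [-1,-31.2,-30.8,0,0,0,0],
  [-1,-31.2,-30.8,0,0,0,0],
  [-1,-31.2,-30.8,0,0,0,0],
  [-1,-31.2,-30.8,0,0,0,0],
  [-1,-31.2,-30.8,0,0,0,0],
  [-1,-31.2,-30.8,0,0,0,0],
  [-1,-31.2,-30.8,0,0,0,0],
  [-1,0,0,0,0,0,8.31],
  [-1,0,0,0,0,0,0],
], newtons=30)

```text
time_s: 2.6
position: [501.5, 239.8, 238.2]
orientation: [0.785, -0.62, -0.0, 0.0]
ft_force: [-0.3, -0.4, 0.5]
width: 88.1
```

```bash
python3 go.py 501.5 239.5 112 -1.337
python3 - <<'E'
from h import *
for n in("side","top"): cv2.imwrite(f"pics/{n}1.png",manip.snapshot(n)[:,:,::-1])
a=cv2.imread("pics/side1.png"); cv2.imwrite("pics/s1.png",cv2.resize(a[60:260,150:400],None,fx=3,fy=3))
E
```

```text
t 2.6 pos [501.5 239.8 238.2] th -1.337 tilt_deg [-0.05 -0.02] F [-0.3 -0.4  0.5] w 88.1 q6 1.57
tool delta mm [ 2.000e-01 -1.000e-01  1.262e+02] rz deg -0.0
```

View pics/s1.png

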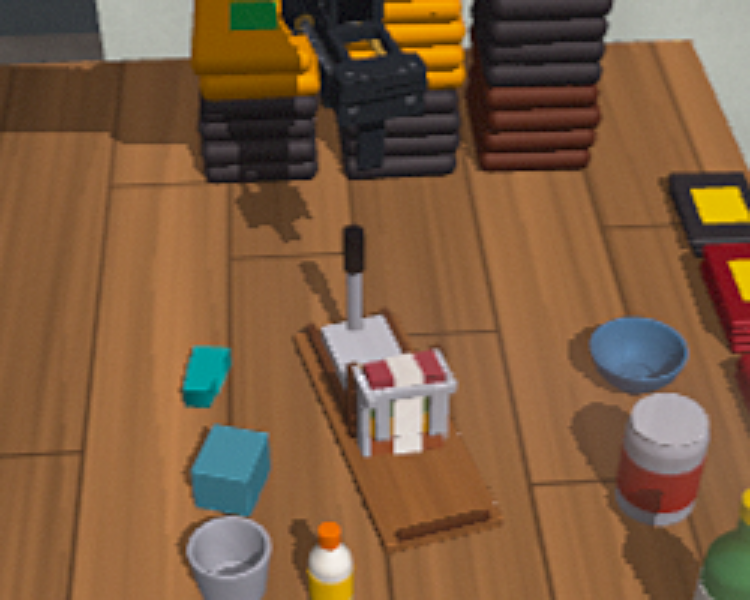

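View pics/top1.png

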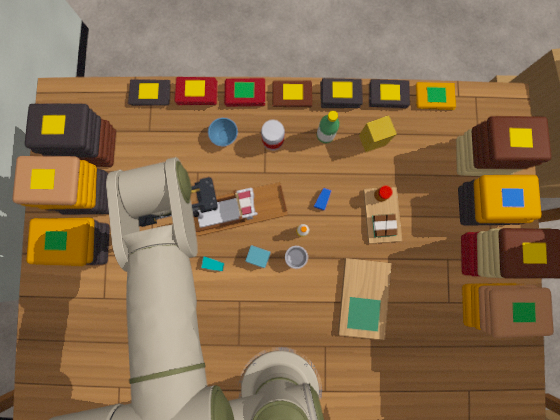

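apply_moves([
  [-1,0,0,30,0,0,0],
  [-1,0,0,30,0,0,0],
  [-1,0,0,30,0,0,0],
  [-1,0,0,24,0,0,0],
  [-1,0,0,12,0,0,0],
])

```text
time_s: 3.2
position: [500.8, 238.0, 111.2]
orientation: [0.785, -0.619, -0.001, 0.001]
ft_force: [-0.3, -0.3, 0.1]
width: 88.4
```

Run:
```python
from h import *
print(proj("side",[[501.5+44*.232,239.8-44*.973,238]]))
cv2.imwrite("pics/side2.png",manip.snapshot("side")[:,:,::-1])
a=cv2.imread("pics/side2.png"); cv2.imwrite("pics/s2.png",cv2.resize(a[80:230,200:360],None,fx=4,fy=4))
```

```text
[[271.8529058 114.5855615]]
```

View pics/s2.png

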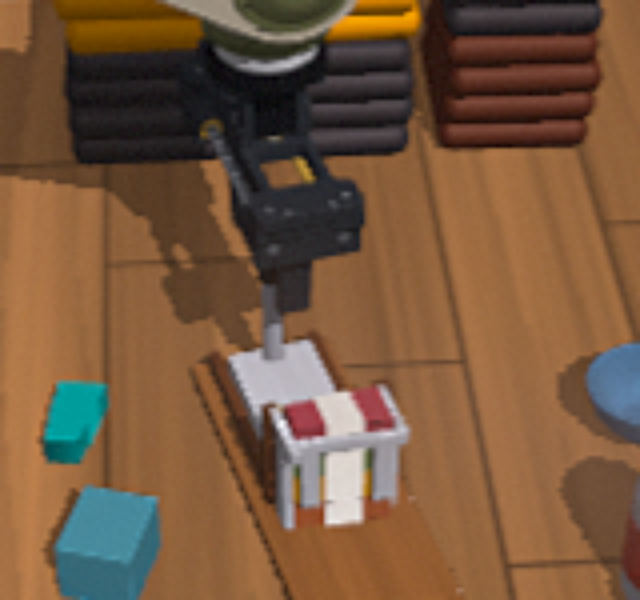

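apply_moves([
  [0.3,0,0,0,0,0,0],
  [0.7,0,0,0,0,0,0],
  [1,0,0,0,0,0,0],
  [1,0,0,0,0,0,0],
  [1,0,0,0,0,0,0],
  [1,0,0,0,0,0,0],
  [1,0,0,0,0,0,0],
  [1,0,0,0,0,0,0],
], newtons=30)

```text
time_s: 4.05
position: [501.6, 239.0, 112.7]
orientation: [0.785, -0.62, 0.0, 0.0]
ft_force: [0.4, -0.3, -1.4]
width: 26.0
```

```bash
python3 go.py 501.5 239.5 112 -1.337
python3 - <<'E'
from h import *
cv2.imwrite("pics/side3.png",manip.snapshot("side")[:,:,::-1])
a=cv2.imread("pics/side3.png"); cv2.imwrite("pics/s3.png",cv2.resize(a[80:230,200:360],None,fx=4,fy=4))
E
```

```text
t 4.05 pos [501.6 239.  112.7] th -1.337 tilt_deg [-0. -0.] F [ 0.4 -0.3 -1.4] w 26.0 q6 1.57
tool delta mm [-0.5 -0.1  0.7] rz deg 0.0
```

View pics/s3.png

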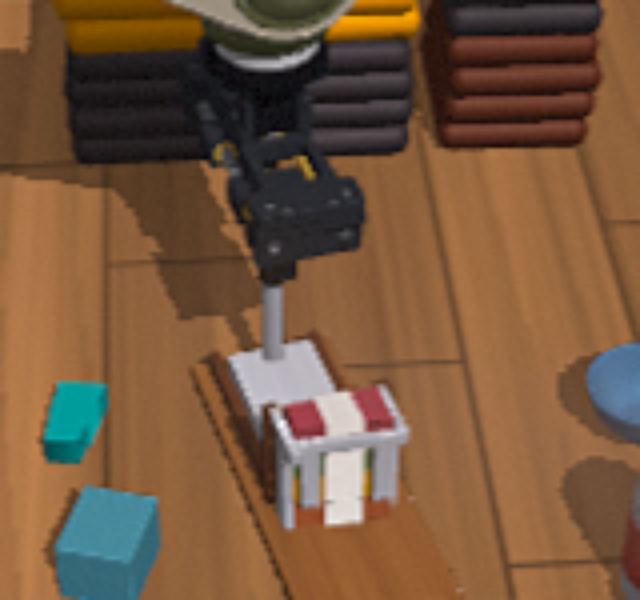

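apply_moves([
  [1,0,0,0,0,0,0],
  [1,0,0,0,0,0,0],
  [1,0,0,0,0,0,0],
  [1,0,0,0,0,0,0],
])

```text
time_s: 4.5
position: [501.6, 239.0, 112.7]
orientation: [0.785, -0.62, 0.0, 0.0]
ft_force: [0.1, -1.6, 0.2]
width: 19.1
```

apply_moves([
  [1,4,0,0,0,0,0],
  [1,8,0,0,0,0,0],
  [1,8,0,0,0,0,0],
  [1,8,0,0,0,0,0],
  [1,8,0,0,0,0,0],
  [1,8,0,0,0,0,0],
  [1,8,0,0,0,0,0],
  [1,8,0,0,0,0,0],
  [1,8,0,0,0,0,0],
  [1,8,0,0,0,0,0],
  [1,0,0,0,0,0,0],
  [1,0,0,0,0,0,0],
])

```text
time_s: 5.7
position: [519.8, 164.2, 112.8]
orientation: [0.785, -0.62, 0.001, -0.0]
ft_force: [5.6, -0.4, -3.6]
width: 18.9
```

```bash
python3 go.py 501.5 239.5 112 -1.337
python3 - <<'E'
from h import *
cv2.imwrite("pics/side4.png",manip.snapshot("side")[:,:,::-1])
a=cv2.imread("pics/side4.png"); cv2.imwrite("pics/s4.png",cv2.resize(a[100:250,220:360],None,fx=4,fy=4))
E
```

```text
t 5.7 pos [519.8 164.2 112.8] th -1.3376 tilt_deg [ 0.07 -0.05] F [ 5.6 -0.4 -3.6] w 18.9 q6 1.43
tool delta mm [-77.5   0.4   0.7] rz deg -0.03
```

View pics/s4.png

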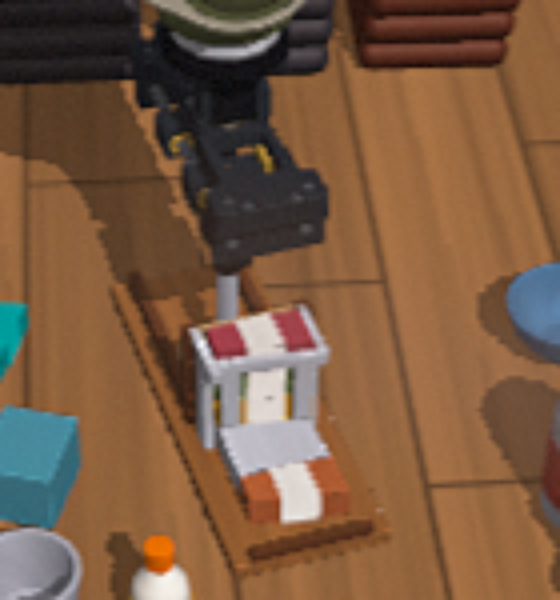

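apply_moves([
  [1,2,0,0,0,0,0],
  [1,2,0,0,0,0,0],
  [1,0,0,0,0,0,0],
  [1,0,0,0,0,0,0],
])

```text
time_s: 6.15
position: [520.5, 160.9, 112.7]
orientation: [0.785, -0.62, 0.001, -0.0]
ft_force: [5.2, 2.0, -4.1]
width: 18.8
```

```bash
python3 go.py 499.6 251.9 112 -1.337
```

```text
t 6.15 pos [520.5 160.9 112.7] th -1.3371 tilt_deg [ 0.07 -0.01] F [ 5.2  2.  -4.1] w 18.8 q6 1.42
tool delta mm [-93.4  -0.7   0.7] rz deg -0.01
```

apply_moves([
  [1,-4,0,0,0,0,0],
  [1,-8,0,0,0,0,0],
  [1,-8,0,0,0,0,0],
  [1,-8,0,0,0,0,0],
  [1,-8,0,0,0,0,0],
  [1,-8,0,0,0,0,0],
  [1,-8,0,0,0,0,0],
  [1,-8,0,0,0,0,0],
  [1,-8,0,0,0,0,0],
  [1,-8,0,0,0,0,0],
  [1,-8,0,0,0,0,0],
  [1,-5,0,0,0,0,0],
  [1,-2,0,0,0,0,0],
  [1,0,0,0,0,0,0],
  [1,0,0,0,0,0,0],
])

```text
time_s: 7.65
position: [498.8, 249.9, 112.7]
orientation: [0.785, -0.62, -0.0, -0.0]
ft_force: [1.8, 1.6, -0.7]
width: 18.8
```

```bash
python3 go.py 499.6 251.9 112 -1.337
```

```text
t 7.65 pos [498.8 249.9 112.7] th -1.3371 tilt_deg [-0.02  0.03] F [ 1.8  1.6 -0.7] w 18.8 q6 1.59
tool delta mm [-1.7 -1.2  0.7] rz deg -0.01
```

apply_moves([
  [1,-2,0,0,0,0,0],
  [1,0,0,0,0,0,0],
  [-0.2,0,0,0,0,0,0],
  [-1,0,0,0,0,0,0],
  [-1,0,0,0,0,0,0],
  [-1,0,0,0,0,0,0],
  [-1,0,0,0,0,0,0],
])

```text
time_s: 8.35
position: [498.4, 251.7, 112.7]
orientation: [0.785, -0.62, -0.0, 0.0]
ft_force: [0.2, -0.5, 0.0]
width: 56.8
```

apply_moves([
  [-1,0,0,-15,0,0,0],
  [-1,0,0,-45,0,0,0],
  [-1,0,0,-40,0,0,0],
  [-1,0,0,0,0,0,0],
])

```text
time_s: 8.75
position: [500.3, 252.3, 218.1]
orientation: [0.785, -0.62, 0.003, -0.004]
ft_force: [0.8, -0.2, -0.7]
width: 87.3
```

```bash
python3 - <<'E'
from h import *
for n in("side","top"): cv2.imwrite(f"pics/{n}5.png",manip.snapshot(n)[:,:,::-1])
crop("pics/side5.png",235,150,90,100,6,"pics/s5.png"); crop("pics/top5.png",220,170,80,70,8,"pics/t5.png")
E
python3 go.py 552.3 29 200 0.234
```

```text
t 8.85 pos [498.5 251.7 212.9] th -1.337 tilt_deg [0.05 0.02] F [ 0.7 -0.7 -0.5] w 88.0 q6 1.59
tool delta mm [229.1  -0.7  12.9] rz deg -90.01
```

View pics/s5.png

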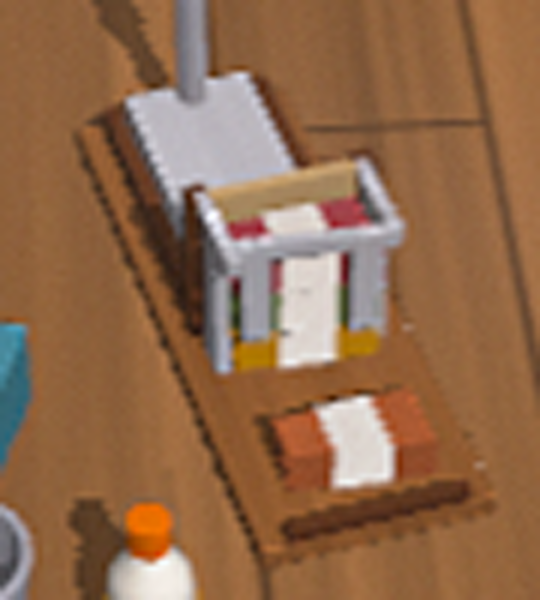

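View pics/t5.png

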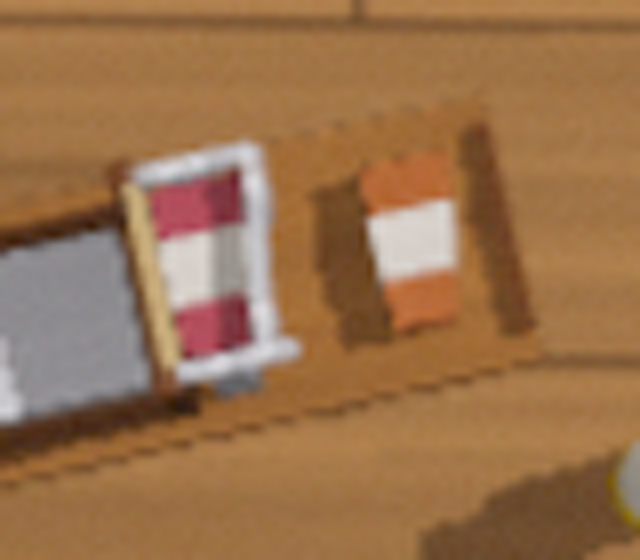

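Run:
```python
from ov import *
a=lambda l,f,x,y:[(u/f+x-0.5,v/f+y-0.5) for u,v in l]
b=[(-14.5,31,34),(19.5,31,34),(9.5,-31,34),(-14.5,-31,34)]
o1=("top",b,a([(360,168),(450,149),(457,322),(393,331)],8,220,170))
o2=("side",b,a([(414,388),(437,435),(288,455),(272,415)],6,235,150))
for o in([o1],[o2],[o1,o2]):
    p,r=fit(o,[552,29,-1.337]); print(p.round(3),r.tolist())
```

```text
[551.715  31.946  -1.362] [[0.0, 0.0], [0.1, 0.2], [-0.0, -0.4], [-0.0, 0.1]]
[553.305  33.428  -1.355] [[-0.3, -0.6], [0.3, 0.9], [0.1, -0.1], [-0.0, -0.1]]
[552.615  32.429  -1.361] [[-0.1, -0.2], [-0.1, -0.1], [-0.2, -0.7], [-0.2, -0.2], [-0.5, -0.2], [0.0, 1.2], [-0.2, 0.2], [-0.3, 0.2]]
```

```bash
python3 go.py 552.3 32 200 0.216
```

```text
t 8.85 pos [498.5 251.7 212.9] th -1.337 tilt_deg [0.05 0.02] F [ 0.7 -0.7 -0.5] w 88.0 q6 1.59
tool delta mm [226.2  -1.4  12.9] rz deg -88.98
```

apply_moves([
  [-1,25,-0.2,0,0,0,0],
  [-1,40,-0.3,0,0,0,0],
  [-1,45,-0.3,0,0,0,0],
  [-1,45,-0.3,0,0,0,0],
  [-1,45,-0.3,0,0,0,0],
  [-1,26.2,0,0,0,0,0],
  [-1,0,0,10,0,0,-8.1],
  [-1,0,0,10,0,0,-8.1],
  [-1,0,0,10,0,0,-8.1],
  [-1,0,0,10,0,0,-8.1],
  [-1,0,0,10,0,0,-8.1],
  [-1,0,0,10,0,0,-8.1],
  [-1,0,0,10,0,0,-8.1],
  [-1,0,0,10,0,0,-8.1],
  [-1,0,0,10,0,0,-8.1],
  [-1,0,0,5,0,0,-8.1],
  [-1,0,0,0,0,0,-8],
  [-1,0,0,0,0,0,0],
  [-1,0,0,0,0,0,0],
])

```text
time_s: 10.75
position: [551.8, 32.0, 116.8]
orientation: [0.994, 0.106, -0.001, -0.0]
ft_force: [-0.7, 0.7, 0.3]
width: 88.0
```

```bash
python3 go.py 552.3 32 15 0.216
```

```text
t 10.75 pos [551.8  32.  116.8] th 0.2125 tilt_deg [-0.1   0.02] F [-0.7  0.7  0.3] w 88.0 q6 -0.37
tool delta mm [  0.6   0.2 101.8] rz deg -0.2
```

apply_moves([
  [-1,0.5,0.2,20,0,0,0],
  [-1,0,0,25,0,0,0],
  [-1,0,0,25,0,0,0],
  [-1,0,0,20,0,0,0],
  [-1,0,0,10.5,0,0,0],
  [-1,0,0,0,0,0,0],
])

```text
time_s: 11.35
position: [552.1, 32.0, 16.0]
orientation: [0.994, 0.107, -0.001, -0.0]
ft_force: [-0.6, -0.4, -0.6]
width: 87.9
```

Run:
```python
from h import *
cv2.imwrite("pics/side6.png",manip.snapshot("side")[:,:,::-1])
crop("pics/side6.png",235,140,100,110,5.5,"pics/s6.png")
```

```text
(no output)
```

View pics/s6.png

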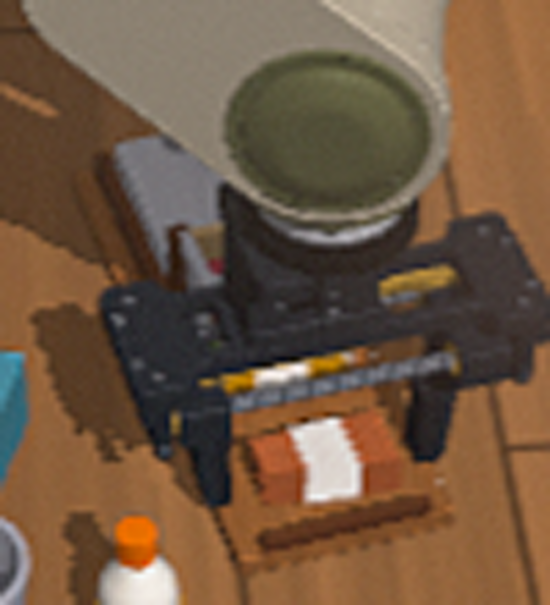

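apply_moves([
  [0,0,0,0,0,0,0],
  [1,0,0,0,0,0,0],
  [1,0,0,0,0,0,0],
  [1,0,0,0,0,0,0],
  [1,0,0,0,0,0,0],
  [1,0,0,0,0,0,0],
  [1,0,0,0,0,0,0],
  [1,0,0,0,0,0,0],
], newtons=20)

```text
time_s: 12.2
position: [553.1, 31.8, 17.8]
orientation: [0.994, 0.108, 0.0, 0.0]
ft_force: [-0.9, 0.4, 5.4]
width: 61.9
```

apply_moves([
  [1,0,0,-8,0,0,0],
  [1,0,0,-15,0,0,0],
  [1,0,0,-30,0,0,0],
  [1,0,0,-40,0,0,0],
  [1,0,0,-30,0,0,0],
  [1,0,0,-10,0,0,0],
  [1,0,0,0,0,0,8.13],
  [1,0,0,0,0,0,8.13],
  [1,0,0,0,0,0,8.13],
  [1,0,0,0,0,0,8.13],
  [1,0,0,0,0,0,8.13],
  [1,0,0,0,0,0,8.13],
  [1,0,0,0,0,0,8.13],
  [1,0,0,0,0,0,8.13],
  [1,0,0,0,0,0,8.13],
  [1,0,0,0,0,0,8.13],
  [1,0,0,0,0,0,8.13],
  [1,0,0,0,0,0,8.13],
  [1,0,0,0,0,0,0],
])

```text
time_s: 14.1
position: [552.3, 31.9, 149.1]
orientation: [0.736, -0.677, -0.001, 0.001]
ft_force: [0.3, 0.0, -0.6]
width: 62.0
```

```bash
python3 go.py 499.1 -302.8 150 -1.487;  python3 - <<'E'
from h import *
cv2.imwrite("pics/side7.png",manip.snapshot("side")[:,:,::-1])
crop("pics/side7.png",225,100,120,110,5.5,"pics/s7.png")
E
```

```text
t 14.1 pos [552.3  31.9 149.1] th -1.4878 tilt_deg [-0.11  0.02] F [ 0.3  0.  -0.6] w 62.0 q6 1.33
tool delta mm [329.1  80.8  -0.9] rz deg -0.05
```

View pics/s7.png

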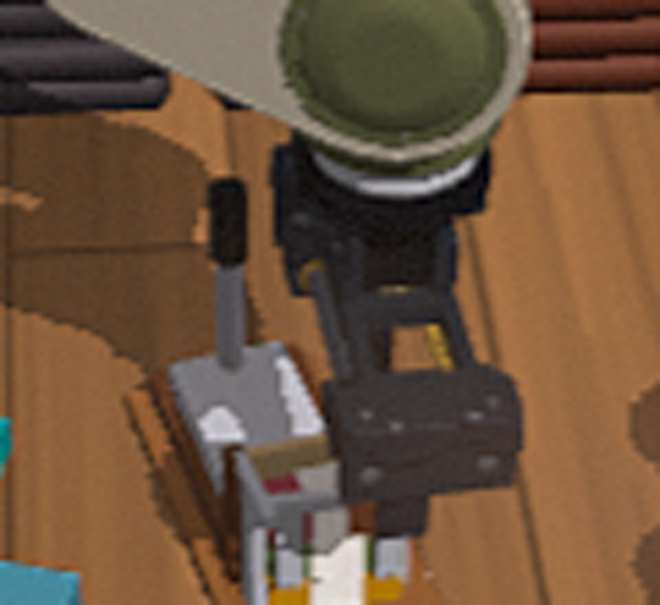

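apply_moves([
  [1,26,6.4,0,0,0,0],
  [1,42,10.3,0,0,0,0],
  [1,42,10.3,0,0,0,0],
  [1,42,10.3,0,0,0,0],
  [1,42,10.3,0,0,0,0],
  [1,42,10.3,0,0,0,0],
  [1,42,10.3,0,0,0,0],
  [1,32,8,10,0,0,0],
  [1,19,4.6,15,0,0,0],
  [1,0,0,15,0,0,0],
  [1,0,0,0,0,0,0],
  [1,0,0,0,0,0,0],
])

```text
time_s: 15.35
position: [500.1, -302.5, 110.2]
orientation: [0.737, -0.676, -0.0, -0.0]
ft_force: [0.0, 0.3, -0.5]
width: 62.1
```

```bash
python3 go.py 499.1 -302.8 46 -1.487;  python3 - <<'E'
from h import *
for n in("side","top"): cv2.imwrite(f"pics/{n}8.png",manip.snapshot(n)[:,:,::-1])
crop("pics/side8.png",220,250,150,120,5,"pics/s8.png");crop("pics/top8.png",330,150,110,110,6,"pics/t8.png")
E
```

```text
t 15.35 pos [ 500.1 -302.5  110.2] th -1.4841 tilt_deg [-0.03  0.03] F [ 0.   0.3 -0.5] w 62.1 q6 0.74
tool delta mm [ 0.3  1.  64.2] rz deg 0.17
```

View pics/s8.png

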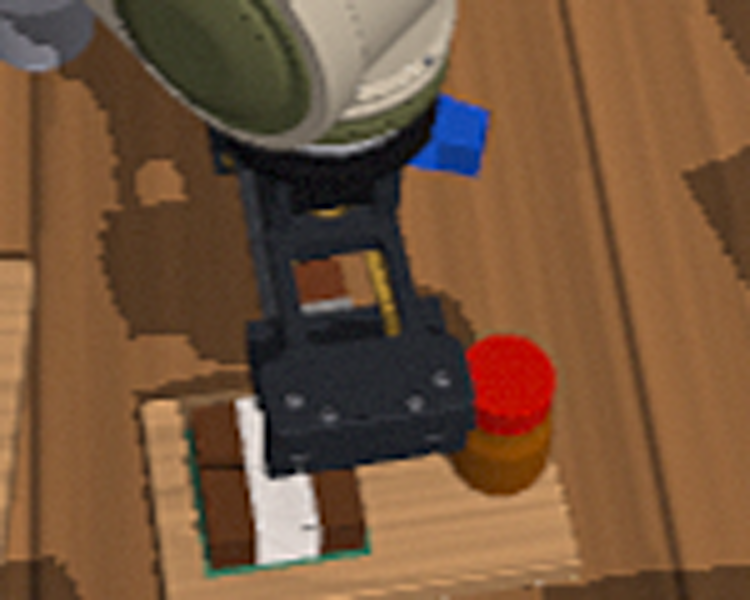

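View pics/t8.png

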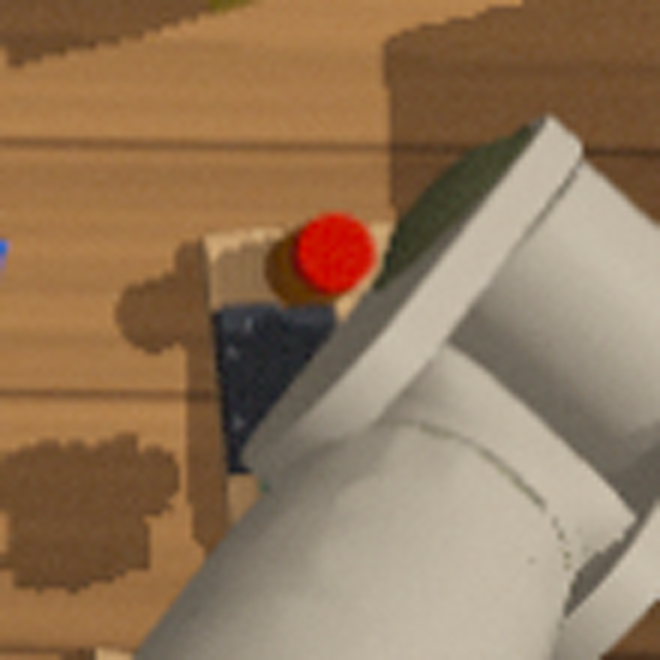

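apply_moves([
  [1,0.3,1,20,0,0,0],
  [1,0,0,20,0,0,0],
  [1,0,0,14,0,0,0],
  [1,0,0,7,0,0,0],
  [1,0,0,2,0,0,0.2],
  [1,0,0,0,0,0,0],
  [1,0,0,0,0,0,0],
])

```text
time_s: 16.15
position: [499.4, -303.4, 48.1]
orientation: [0.735, -0.678, 0.001, -0.0]
ft_force: [-1.1, -0.1, -0.9]
width: 61.8
```

```bash
python3 go.py 499.1 -302.8 43 -1.487;  python3 - <<'E'
from h import *
for n in("side",): cv2.imwrite(f"pics/{n}9.png",manip.snapshot(n)[:,:,::-1])
crop("pics/side9.png",230,280,130,100,6,"pics/s9.png")
E
```

```text
t 16.15 pos [ 499.4 -303.4   48.1] th -1.4898 tilt_deg [ 0.06 -0.05] F [-1.1 -0.1 -0.9] w 61.8 q6 0.74
tool delta mm [-0.7  0.3  5.1] rz deg -0.16
```

View pics/s9.png

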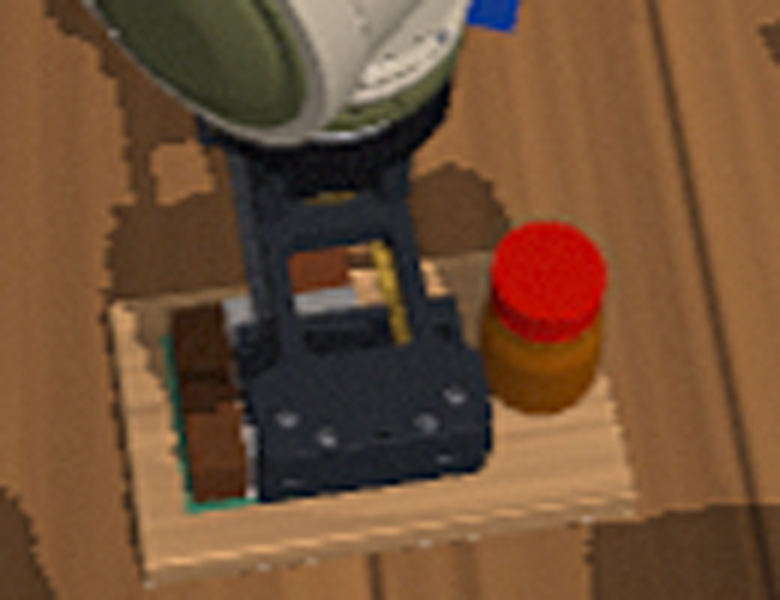

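apply_moves([
  [1,-0.5,0.3,2,0,0,0],
  [1,0,0,1.5,0,0,0],
  [1,0,0,1,0,0,0],
  [1,0,0,0,0,0,0],
  [1,0,0,0,0,0,0],
])

```text
time_s: 16.7
position: [498.8, -302.7, 42.8]
orientation: [0.735, -0.678, 0.0, -0.0]
ft_force: [0.7, -0.4, 0.7]
width: 61.7
```

apply_moves([
  [1,0,0,1,0,0,0],
  [1,0,0,0,0,0,0],
  [1,0,0,0,0,0,0],
])

```text
time_s: 17.0
position: [498.8, -302.8, 42.7]
orientation: [0.735, -0.678, 0.0, 0.0]
ft_force: [-3.2, 3.1, 9.8]
width: 61.9
```

apply_moves([
  [1,0,0,-1,0,0,0],
  [0,0,0,0,0,0,0],
  [-1,0,0,0,0,0,0],
  [-1,0,0,0,0,0,0],
  [-1,0,0,0,0,0,0],
  [-1,0,0,0,0,0,0],
  [-1,0,0,-10,0,0,0],
  [-1,0,0,-30,0,0,0],
  [-1,0,0,-40,0,0,0],
  [-1,0,0,-50,0,0,0],
  [-1,0,0,-20,0,0,0],
  [-1,0,0,0,0,0,0],
])

```text
time_s: 18.2
position: [499.7, -303.5, 196.8]
orientation: [0.735, -0.678, 0.003, -0.0]
ft_force: [0.3, 1.0, 0.0]
width: 88.2
```

```bash
python3 go.py 498.4 251.7 190 -1.337;  python3 - <<'E'
from h import *
for n in("side",): cv2.imwrite(f"pics/{n}10.png",manip.snapshot(n)[:,:,::-1])
crop("pics/side10.png",230,280,130,100,6,"pics/s10.png")
E
```

```text
t 18.2 pos [ 499.7 -303.5  196.8] th -1.4898 tilt_deg [ 0.29 -0.27] F [0.3 1.  0. ] w 88.2 q6 0.74
tool delta mm [-553.5  -43.6    4.1] rz deg -8.76
```

View pics/s10.png

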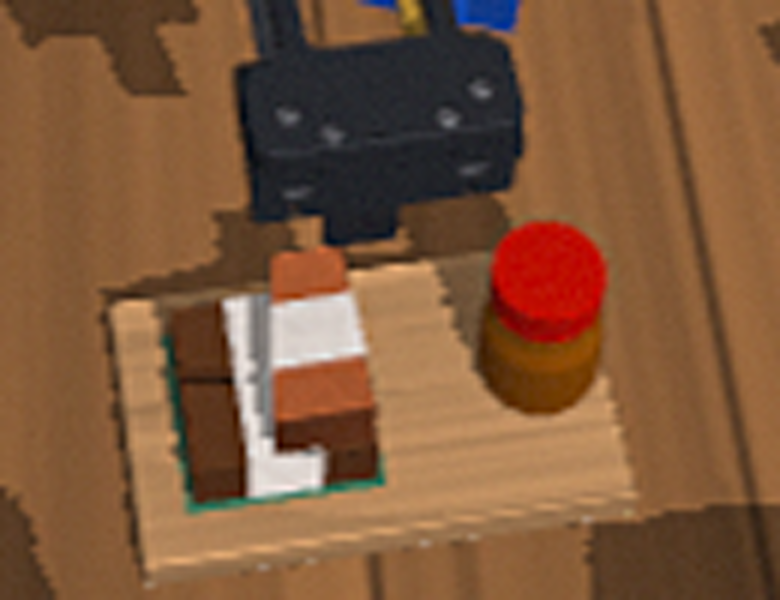

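apply_moves([
  [-1,-25,-2,0,0,0,0],
  [-1,-46,-3.6,0,0,0,0],
  [-1,-46,-3.6,0,0,0,0],
  [-1,-46,-3.6,0,0,0,0],
  [-1,-46,-3.6,0,0,0,0],
  [-1,-46,-3.6,0,0,0,0],
  [-1,-46,-3.6,0,0,0,0],
  [-1,-46,-3.6,0,0,0,0],
  [-1,-46,-3.6,0,0,0,0],
  [-1,-46,-3.6,0,0,0,0],
  [-1,-46,-3.6,0,0,0,0],
  [-1,-46,-3.6,0,0,0,0],
  [-1,-22.5,-2,0,0,0,-4.4],
  [-1,0,0,0,0,0,-4.3],
  [-1,0,0,0,0,0,0],
], newtons=30)

```text
time_s: 19.75
position: [496.6, 252.9, 191.0]
orientation: [0.785, -0.619, -0.001, 0.001]
ft_force: [-0.3, -0.5, 0.3]
width: 88.1
```

```bash
python3 go.py 498.6 251.7 112.5 -1.337;  python3 - <<'E'
from h import *
for n in("side","top"): cv2.imwrite(f"pics/{n}11.png",manip.snapshot(n)[:,:,::-1])
crop("pics/side11.png",240,300,100,80,7,"pics/s11.png");crop("pics/top11.png",350,175,70,80,7,"pics/t11.png")
E
```

```text
t 19.75 pos [496.6 252.9 191. ] th -1.3362 tilt_deg [-0.18 -0.05] F [-0.3 -0.5  0.3] w 88.1 q6 1.6
tool delta mm [ 1.6 -1.9 78.5] rz deg 0.05
```

View pics/s11.png

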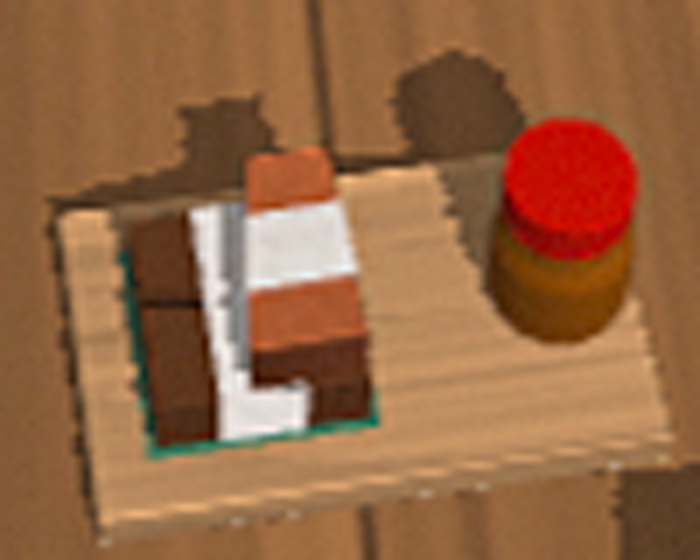

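View pics/t11.png

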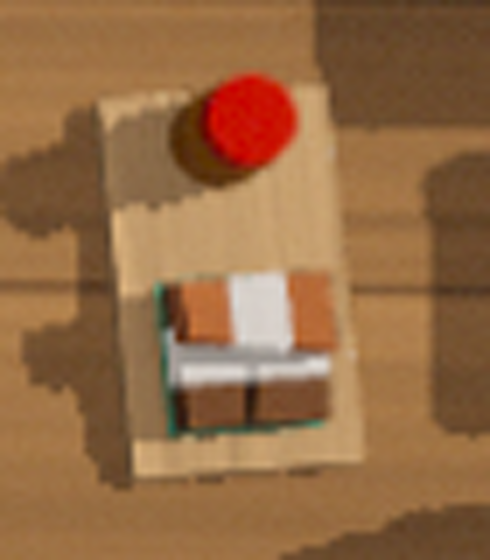

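Run:
```python
from ov import *
a=lambda l,f,x,y:[(u/f+x-0.5,v/f+y-0.5) for u,v in l]
b=[(14.5,31,59),(14.5,-31,59),(-19.5,-31,59),(-9.5,31,59)]
o1=("top",b,a([(178,283),(331,271),(334,348),(187,342)],7,350,175))
o2=("side",b,a([(328,147),(367,335),(250,357),(247,156)],7,240,300))
st=np.array([482.68,-304.21,.083])
for o in([o1],[o2],[o1,o2]):
    p,r=fit(o,[499,-303,.083]); d=p[:2]-st[:2]; c,s=np.cos(.083),np.sin(.083)
    print(p.round(3),"stand xy",(c*d[0]+s*d[1]).round(1),(-s*d[0]+c*d[1]).round(1),r.tolist())
```

```text
[ 4.96258e+02 -2.99892e+02  1.03000e-01] stand xy 13.9 3.2 [[0.2, -0.0], [-0.5, -0.2], [0.5, 0.5], [-0.1, -0.2]]
[ 4.96898e+02 -3.01965e+02  9.60000e-02] stand xy 14.4 1.1 [[0.0, -0.3], [0.4, 0.2], [-0.3, -0.2], [-0.1, 0.2]]
[ 4.96721e+02 -3.01268e+02  9.80000e-02] stand xy 14.2 1.8 [[0.7, -0.2], [-0.0, -0.4], [0.9, 0.3], [0.3, -0.4], [-0.1, -0.6], [0.3, -0.1], [-0.3, -0.5], [-0.3, -0.1]]
```

Run:
```python
from ov import *
a=lambda l,f,x,y:[(u/f+x-0.5,v/f+y-0.5) for u,v in l]
b=[(31,31,37),(31,-31,37),(-31,-31,37),(-31,31,37)]
o1=("top",b,a([(169,284),(318,272),(329,420),(180,431)],7,350,175))
p,r=fit([o1],[482,-304,.083]);print(p.round(3),r.tolist())
st=np.array([482.68,-304.21,.083])
bar=lambda p,s=1:(p,[(14.5,31,59),(14.5,-31,59),(-19.5,-31,59),(-9.5,31,59)],R)
bb=np.array([496.72,-301.27,.098]); nom=np.array([499.1,-302.8,.083])
P=[(st,fr(-31,31,-31,31,37),G),(st,fr(-50,115,-50,50,15),B),bar(bb),(nom,bar(nom)[1],(0,255,255))]
overlay("pics/top11.png","top",(365,205,40,40),14,P,"pics/o3.png")
overlay("pics/side11.png","side",(245,310,60,60),10,P,"pics/o4.png")
a=cv2.imread("pics/o3.png");c=cv2.imread("pics/o4.png");h=min(a.shape[0],c.shape[0]);o=np.hstack([a[:h],c[:h]]);cv2.imwrite("pics/o5.png",cv2.resize(o,None,fx=800/o.shape[1],fy=800/o.shape[1]))
```

```text
[ 4.81393e+02 -3.02190e+02  7.30000e-02] [[0.1, -0.2], [-0.4, 0.2], [-0.0, 0.1], [0.3, -0.1]]
```

View pics/o5.png

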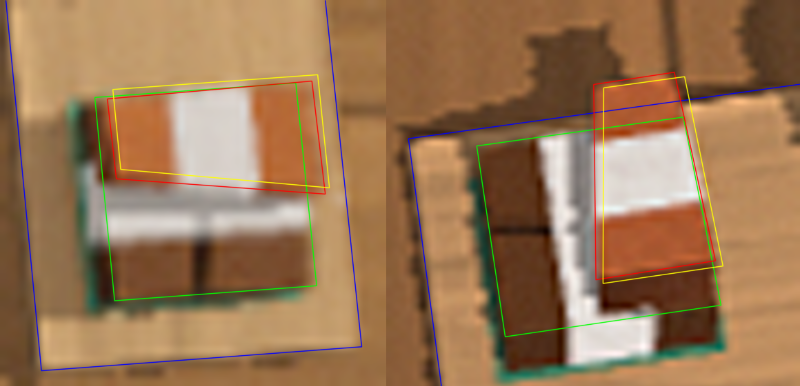

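apply_moves([
  [-1,1.6,-1.9,15,0,0,0],
  [-1,0,0,25,0,0,0],
  [-1,0,0,25,0,0,0],
  [0,0,0,13.5,0,0,0],
  [1,0,0,0,0,0,0],
  [1,0,0,0,0,0,0],
  [1,0,0,0,0,0,0],
  [1,0,0,0,0,0,0],
  [1,0,0,0,0,0,0],
  [1,0,0,0,0,0,0],
  [1,0,0,0,0,0,0],
  [1,0,0,0,0,0,0],
  [1,0,0,0,0,0,0],
  [1,0,0,0,0,0,0],
], newtons=30)

```text
time_s: 21.25
position: [499.8, 251.1, 114.3]
orientation: [0.784, -0.62, 0.0, 0.0]
ft_force: [0.3, -4.3, 0.5]
width: 19.0
```

apply_moves([
  [1,4,0,0,0,0,0],
  [1,8,0,0,0,0,0],
  [1,8,0,0,0,0,0],
  [1,8,0,0,0,0,0],
  [1,8,0,0,0,0,0],
  [1,8,0,0,0,0,0],
  [1,8,0,0,0,0,0],
  [1,8,0,0,0,0,0],
  [1,8,0,0,0,0,0],
  [1,8,0,0,0,0,0],
  [1,8,0,0,0,0,0],
  [1,6,0,0,0,0,0],
  [1,2,0,0,0,0,0],
  [1,0,0,0,0,0,0],
  [1,0,0,0,0,0,0],
])

```text
time_s: 22.75
position: [521.8, 160.9, 114.3]
orientation: [0.784, -0.62, 0.001, -0.0]
ft_force: [5.5, 0.3, -1.9]
width: 19.1
```

```bash
python3 go.py 498.6 251.7 112.5 -1.337;  python3 - <<'E'
from h import *
for n in("side",): cv2.imwrite(f"pics/{n}12.png",manip.snapshot(n)[:,:,::-1])
crop("pics/side12.png",220,100,140,150,4,"pics/s12.png")
E
```

```text
t 22.75 pos [521.8 160.9 114.3] th -1.3385 tilt_deg [ 0.11 -0.05] F [ 5.5  0.3 -1.9] w 19.1 q6 1.42
tool delta mm [-93.7   1.6   1.7] rz deg -0.08
```

View pics/s12.png

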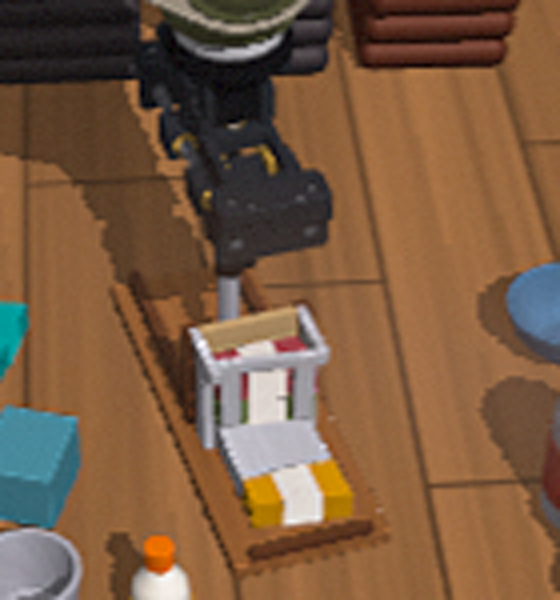

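Bar2 (ochre) is out on the apron. Draw the slide back and release.

apply_moves([
  [1,-4,0,0,0,0,0],
  [1,-8,0,0,0,0,0],
  [1,-8,0,0,0,0,0],
  [1,-8,0,0,0,0,0],
  [1,-8,0,0,0,0,0],
  [1,-8,0,0,0,0,0],
  [1,-8,0,0,0,0,0],
  [1,-8,0,0,0,0,0],
  [1,-8,0,0,0,0,0],
  [1,-8,0,0,0,0,0],
  [1,-8,0,0,0,0,0],
  [1,-6,0,0,0,0,0],
  [1,-3,0,0,0,0,0],
  [1,-2,0,0,0,0,0],
  [1,0,0,0,0,0,0],
  [1,0,0,0,0,0,0],
])

```text
time_s: 24.4
position: [499.7, 251.3, 114.2]
orientation: [0.784, -0.62, 0.002, 0.002]
ft_force: [6.1, -19.9, 2.7]
width: 19.3
```

apply_moves([
  [1,1.5,0,0,0,0,0],
  [0,0,0,0,0,0,0],
  [-1,0,0,0,0,0,0],
  [-1,0,0,0,0,0,0],
  [-1,0,0,0,0,0,0],
  [-1,0,0,0,0,0,0],
  [-1,0,0,0,0,0,0],
  [-1,0,0,-15,0,0,0],
  [-1,0,0,-45,0,0,0],
  [-1,0,0,-40,0,0,0],
  [-1,0,0,0,0,0,0],
])

```text
time_s: 25.5
position: [501.1, 253.5, 219.6]
orientation: [0.784, -0.62, 0.003, -0.004]
ft_force: [-0.5, 0.1, -0.1]
width: 88.3
```

```bash
python3 - <<'E'
from h import *
for n in("side","top"): cv2.imwrite(f"pics/{n}13.png",manip.snapshot(n)[:,:,::-1])
crop("pics/side13.png",235,150,90,100,6,"pics/s13.png"); crop("pics/top13.png",220,170,80,70,8,"pics/t13.png")
E
python3 go.py 552.3 32 213 0.216
```

```text
t 25.6 pos [499.3 252.9 214.4] th -1.338 tilt_deg [0.04 0.02] F [ 0.2 -0.1 -0.1] w 88.3 q6 1.6
tool delta mm [227.2  -0.6   1.4] rz deg -89.04
```

View pics/s13.png

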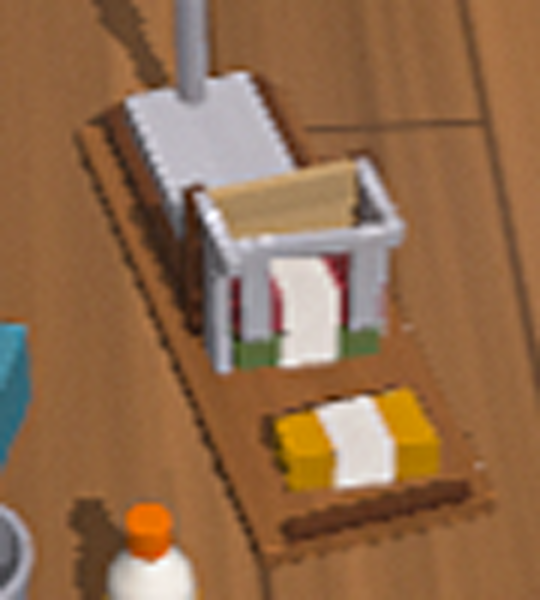

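View pics/t13.png

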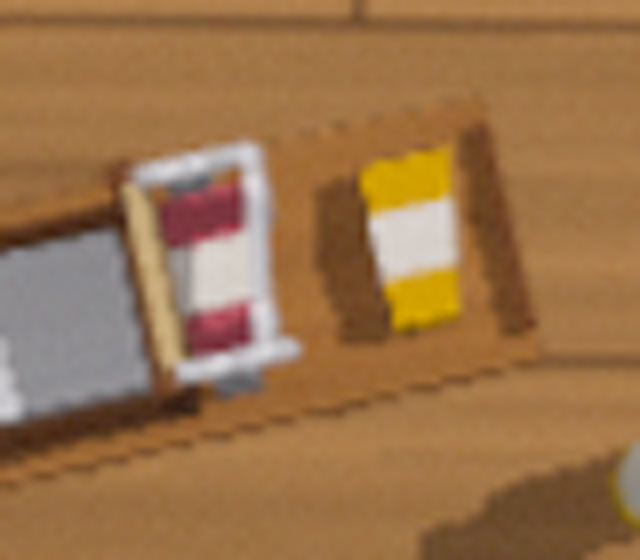

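apply_moves([
  [-1,25,-0.1,0,0,0,0],
  [-1,40,-0.1,0,0,0,0],
  [-1,45,-0.1,0,0,0,0],
  [-1,45,-0.1,0,0,0,0],
  [-1,45,-0.1,0,0,0,0],
  [-1,28.7,0,0,0,0,0],
  [-1,0,0,10,0,0,-8.1],
  [-1,0,0,10,0,0,-8.1],
  [-1,0,0,10,0,0,-8.1],
  [-1,0,0,10,0,0,-8.1],
  [-1,0,0,10,0,0,-8.1],
  [-1,0,0,10,0,0,-8.1],
  [-1,0,0,10,0,0,-8.1],
  [-1,0,0,10,0,0,-8.1],
  [-1,0,0,10,0,0,-8.1],
  [-1,0,0,5,0,0,-8.1],
  [-1,0,0,0,0,0,-8],
  [-1,0,0,0,0,0,0],
  [-1,0,0,0,0,0,0],
])

```text
time_s: 27.5
position: [552.1, 30.5, 118.3]
orientation: [0.994, 0.106, -0.001, -0.0]
ft_force: [0.6, -0.2, 0.7]
width: 87.8
```

```bash
python3 go.py 552.8 30.5 16 0.216
```

```text
t 27.5 pos [552.1  30.5 118.3] th 0.2114 tilt_deg [-0.1   0.02] F [ 0.6 -0.2  0.7] w 87.8 q6 -0.37
tool delta mm [  0.9   0.2 102.3] rz deg -0.26
```

apply_moves([
  [-1,0.9,0.2,20,0,0,0],
  [-1,0,0,25,0,0,0],
  [-1,0,0,25,0,0,0],
  [-1,0,0,20,0,0,0],
  [-1,0,0,10.3,0,0,-0.2],
  [-1,0,0,0,0,0,0],
  [0,0,0,0,0,0,0],
  [1,0,0,0,0,0,0],
  [1,0,0,0,0,0,0],
  [1,0,0,0,0,0,0],
  [1,0,0,0,0,0,0],
  [1,0,0,0,0,0,0],
  [1,0,0,0,0,0,0],
  [1,0,0,0,0,0,0],
], newtons=20)

```text
time_s: 28.9
position: [553.9, 30.4, 19.6]
orientation: [0.994, 0.109, 0.001, 0.0]
ft_force: [-1.9, -0.4, 6.3]
width: 61.6
```

```bash
python3 go.py 465.2 -305.2 16 1.655
```

```text
t 28.9 pos [553.9  30.4  19.6] th 0.2187 tilt_deg [ 0.06 -0.01] F [-1.9 -0.4  6.3] w 61.6 q6 -0.38
tool delta mm [-159.3  308.4    3.6] rz deg -82.3
```

apply_moves([
  [1,0,0,-8,0,0,0],
  [1,0,0,-15,0,0,0],
  [1,0,0,-30,0,0,0],
  [1,0,0,-40,0,0,0],
  [1,0,0,-30,0,0,0],
  [1,0,0,-10,0,0,0],
  [1,0,0,0,0,0,-8.2],
  [1,0,0,0,0,0,-8.2],
  [1,0,0,0,0,0,-8.2],
  [1,0,0,0,0,0,-8.2],
  [1,0,0,0,0,0,-8.2],
  [1,0,0,0,0,0,-8.2],
  [1,0,0,0,0,0,-8.2],
  [1,0,0,0,0,0,-8.2],
  [1,0,0,0,0,0,-8.2],
  [1,0,0,0,0,0,-8.2],
  [1,0,0,0,0,0,0],
  [1,0,0,0,0,0,0],
])

```text
time_s: 30.7
position: [553.2, 30.5, 151.2]
orientation: [0.68, 0.733, -0.0, -0.001]
ft_force: [-0.5, -0.4, -0.1]
width: 61.9
```

```bash
python3 go.py 465.2 -305.2 112 1.655
```

```text
t 30.7 pos [553.2  30.5 151.2] th 1.646 tilt_deg [-0.07  0.01] F [-0.5 -0.4 -0.1] w 61.9 q6 -1.8
tool delta mm [-328.1 -112.9   39.2] rz deg -0.51
```

apply_moves([
  [1,-26,-9,0,0,0,0],
  [1,-42,-14.5,0,0,0,0],
  [1,-42,-14.5,0,0,0,0],
  [1,-42,-14.5,0,0,0,0],
  [1,-42,-14.5,0,0,0,0],
  [1,-42,-14.5,0,0,0,0],
  [1,-42,-14.5,0,0,0,0],
  [1,-31,-10.6,10,0,0,0],
  [1,-19,-6.3,15,0,0,-0.5],
  [1,0,0,14,0,0,0],
  [1,0,0,0,0,0,0],
  [1,0,0,0,0,0,0],
])

```text
time_s: 31.9
position: [466.9, -305.2, 113.0]
orientation: [0.676, 0.737, 0.0, -0.0]
ft_force: [0.1, 0.6, -0.7]
width: 62.0
```

```bash
python3 go.py 465.2 -305.2 50 1.655;  python3 - <<'E'
from h import *
for n in("side",): cv2.imwrite(f"pics/{n}14.png",manip.snapshot(n)[:,:,::-1])
crop("pics/side14.png",210,250,150,120,5,"pics/s14.png")
E
```

```text
t 31.9 pos [ 466.9 -305.2  113. ] th 1.6571 tilt_deg [-0.01  0.02] F [ 0.1  0.6 -0.7] w 62.0 q6 -2.45
tool delta mm [ 0.1 -1.7 63. ] rz deg 0.12
```

View pics/s14.png

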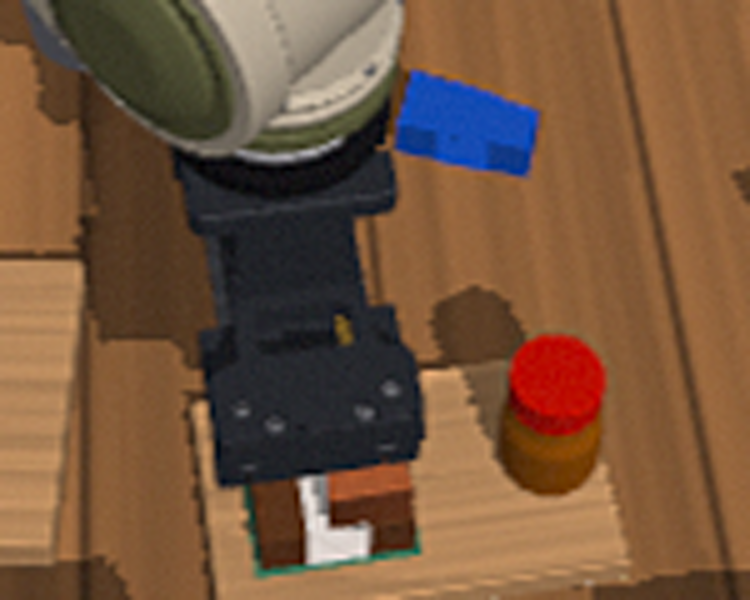

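apply_moves([
  [1,0.1,-1.7,12,0,0,0.1],
  [1,0,0,20,0,0,0],
  [1,0,0,10,0,0,0],
  [1,0,0,8,0,0,0],
  [1,0,0,8,0,0,0],
  [1,0,0,5,0,0,0],
  [1,0,0,0,0,0,0],
  [1,0,0,0,0,0,0],
])

```text
time_s: 32.75
position: [465.3, -305.7, 50.2]
orientation: [0.676, 0.737, 0.0, 0.0]
ft_force: [0.3, -0.5, -0.8]
width: 61.9
```

```bash
python3 go.py 465.2 -305.2 44.6 1.655;  python3 - <<'E'
from h import *
for n in("side",): cv2.imwrite(f"pics/{n}15.png",manip.snapshot(n)[:,:,::-1])
crop("pics/side15.png",220,280,130,100,6,"pics/s15.png")
E
```

```text
t 32.75 pos [ 465.3 -305.7   50.2] th 1.6569 tilt_deg [ 0.02 -0.02] F [ 0.3 -0.5 -0.8] w 61.9 q6 -2.45
tool delta mm [ 0.5 -0.1  5.6] rz deg 0.11
```

View pics/s15.png

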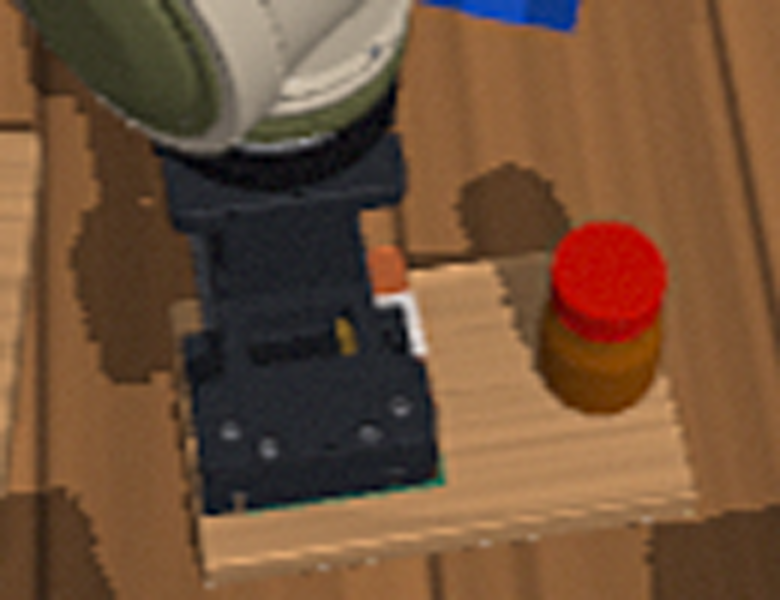

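apply_moves([
  [1,0.4,0,2,0,0,0],
  [1,0,0,2,0,0,0],
  [1,0,0,1.2,0,0,0],
  [1,0,0,0,0,0,0],
  [1,0,0,0,0,0,0],
])

```text
time_s: 33.3
position: [465.1, -305.1, 44.7]
orientation: [0.676, 0.737, -0.0, -0.0]
ft_force: [0.2, -1.0, -1.2]
width: 61.8
```

apply_moves([
  [1,0,0,0.8,0,0,0],
  [1,0,0,0,0,0,0],
  [1,0,0,0,0,0,0],
])

```text
time_s: 33.6
position: [465.2, -305.2, 44.6]
orientation: [0.676, 0.737, -0.0, 0.0]
ft_force: [-2.2, 1.7, 7.3]
width: 62.1
```

Contact with the layer below at the expected height; release and rise.

apply_moves([
  [1,0,0,-0.6,0,0,0],
  [0,0,0,0,0,0,0],
  [-1,0,0,0,0,0,0],
  [-1,0,0,0,0,0,0],
  [-1,0,0,0,0,0,0],
  [-1,0,0,0,0,0,0],
  [-1,0,0,-10,0,0,0],
  [-1,0,0,-30,0,0,0],
  [-1,0,0,-40,0,0,0],
  [-1,0,0,-50,0,0,0],
  [-1,0,0,-30,0,0,0],
  [-1,0,0,0,0,0,0],
  [-1,-40,0,0,0,0,0],
  [-1,0,0,0,0,0,0],
])

```text
time_s: 35.0
position: [468.1, -347.6, 204.0]
orientation: [0.677, 0.736, -0.0, 0.0]
ft_force: [0.2, -0.3, -0.2]
width: 88.2
```

apply_moves([
  [-1,25,0,0,0,0,0],
  [-1,45,0,0,0,0,0],
  [-1,45,0,0,0,0,0],
  [-1,45,0,0,0,0,0],
  [-1,45,0,0,0,0,0],
  [-1,45,0,0,0,0,0],
  [-1,45,0,0,0,0,0],
  [-1,20,0,0,0,0,0],
  [-1,0,0,0,0,0,0],
])

```text
time_s: 35.9
position: [440.7, -28.8, 204.4]
orientation: [0.675, 0.738, -0.0, -0.0]
ft_force: [0.4, 1.1, 0.9]
width: 88.0
```

Run:
```python
from ov import *
for n in("side","top"): cv2.imwrite(f"pics/{n}16.png",manip.snapshot(n)[:,:,::-1])
st=np.array([482.68,-304.21,.083])
P=[]
overlay("pics/side16.png","side",(240,300,100,80),7,P,"pics/s16.png")
overlay("pics/top16.png","top",(350,175,70,80),7,P,"pics/t16.png")
crop("pics/side16.png",0,0,560,420,1.4,"pics/f16.png")
```

```text
(no output)
```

View pics/s16.png

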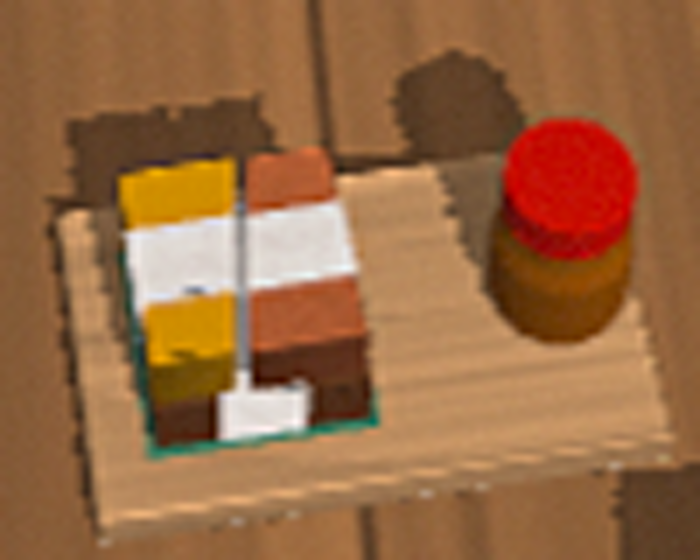

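View pics/t16.png

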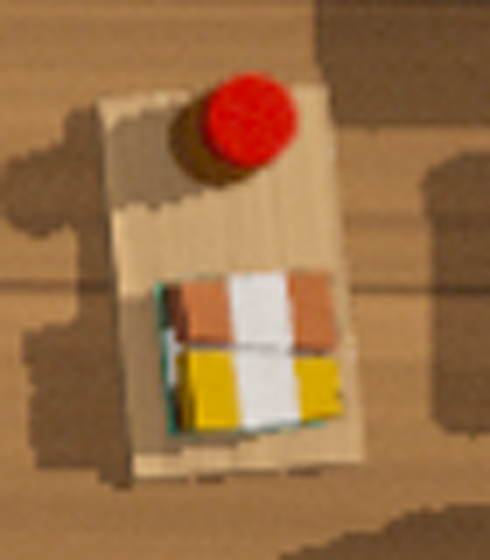

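View pics/f16.png

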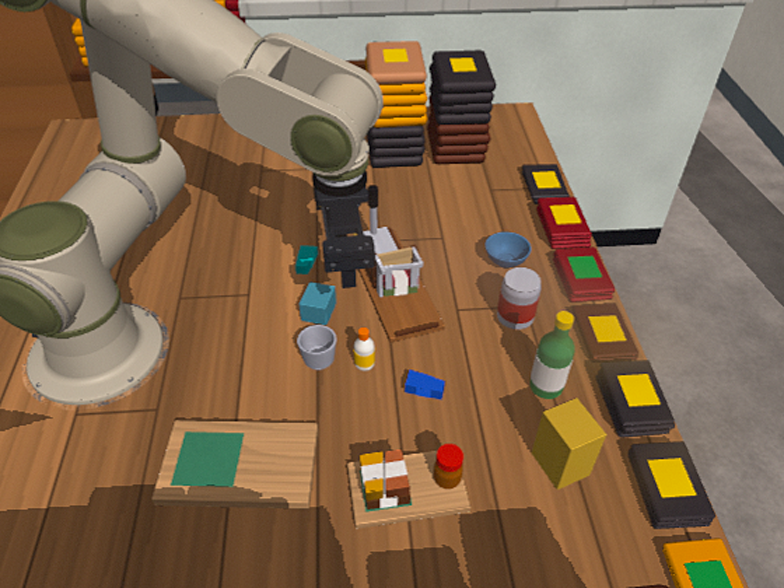

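Run:
```python
from ov import *
a=lambda l,f,x,y:[(u/f+x-0.5,v/f+y-0.5) for u,v in l]
st=np.array([482.68,-304.21,.083]); c,s=np.cos(.083),np.sin(.083)
b2=[(19.5,31,59),(9.5,-31,59),(-14.5,-31,59),(-14.5,31,59)]
b1=[(14.5,31,59),(14.5,-31,59),(-19.5,-31,59),(-9.5,31,59)]
D={"bar2":[("top",b2,a([(186,352),(334,356),(343,416),(197,429)],7,350,175)),("side",b2,a([(236,158),(233,349),(148,366),(119,178)],7,240,300))],
"bar1":[("top",b1,a([(178,283),(331,271),(334,350),(187,346)],7,350,175)),("side",b1,a([(327,147),(366,335),(250,357),(247,157)],7,240,300))]}
for k,o in D.items():
  for oo in([o[0]],[o[1]],o):
    p,r=fit(oo,[482,-304,.083]); d=p[:2]-st[:2]
    print(k,p.round(3),"stand xy",(c*d[0]+s*d[1]).round(1),(-s*d[0]+c*d[1]).round(1),r.round(1).tolist())
```

```text
bar2 [ 4.64480e+02 -3.02438e+02  1.23000e-01] stand xy -18.0 3.3 [[-0.2, -0.4], [0.3, 0.1], [0.2, -0.2], [-0.2, 0.4]]
bar2 [ 4.64611e+02 -3.03953e+02  8.70000e-02] stand xy -18.0 1.8 [[-0.1, -0.3], [0.2, 0.8], [0.0, 0.2], [-0.1, -0.8]]
bar2 [ 4.64594e+02 -3.03332e+02  9.80000e-02] stand xy -18.0 2.4 [[0.2, -0.7], [0.7, 0.3], [0.4, 0.1], [-0.0, 0.1], [-0.3, -0.6], [0.4, 0.4], [0.2, -0.1], [-0.3, -0.9]]
bar1 [ 4.9568e+02 -2.9988e+02  1.0700e-01] stand xy 13.3 3.2 [[0.1, 0.2], [-0.5, -0.1], [0.5, 0.3], [-0.1, -0.5]]
bar1 [ 4.96755e+02 -3.02031e+02  9.70000e-02] stand xy 14.2 1.0 [[0.1, -0.2], [0.4, 0.3], [-0.3, -0.1], [-0.2, 0.1]]
bar1 [ 4.96447e+02 -3.01321e+02  1.00000e-01] stand xy 14.0 1.7 [[0.7, -0.1], [-0.0, -0.3], [1.0, 0.1], [0.3, -0.8], [-0.1, -0.5], [0.3, -0.1], [-0.5, -0.4], [-0.4, -0.2]]
```

Run:
```python
from h import *
cv2.imwrite("pics/side17.png",manip.snapshot("side")[:,:,::-1])
crop("pics/side17.png",235,140,100,110,5,"pics/s17.png"); print(manip.read_state()["ft_force"])
```

```text
[-0.028558    0.74375713  0.7320338 ]
```

View pics/s17.png

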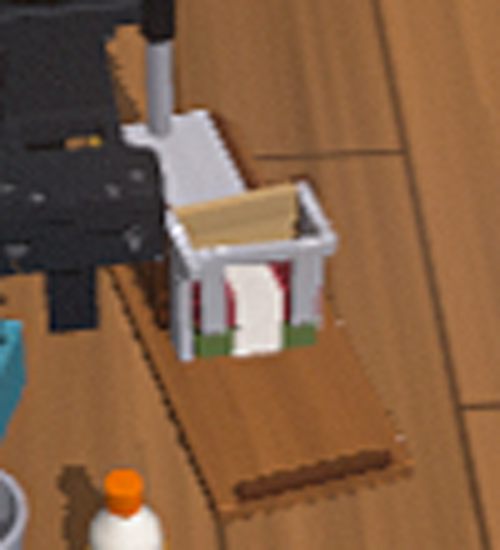

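The last picture shows green bar3 on the magazine floor at about (286,207), with rose bar4 on it. The slide is back and the gripper is clear. Handing in.

```bash
python3 -c "
from bench import manip
print(manip.close_job())"
```

```text
the job is handed in; nothing more can be done
None
```

The job is handed in; it took about 36 s of the 70 s allowed. I fed bar1 out and laid it in the far place. I then fed bar2 and laid it head to tail in the near place, drawing the slide back after each feed.

What the last checks showed:
- **Second layer:** both bars look flat and square on the brown bars. By both cameras together they lie about 3 mm from their places, 32 mm apart where 33 mm is nominal. They are turned about 0.015 rad from the stand's axes, and each was released with the fingers free.
- **Camera disagreement:** the top camera alone puts bar1 about 4.5 mm off and bar2 about 3.6 mm off. It shows the first layer shifted the same way by about 2 mm, so part of that looks like calibration error. Bar2's turn also differs, at 0.04 rad from the top camera and almost zero from the side. All of these are inside the limits of 8 mm and 0.14 rad.
- **Magazine:** the slide was drawn back until it met its stop, with about 20 N on the wrist. Bar3 lies on the floor and bar4 on it, judged by eye only.
- **Other goods:** I saw no movement of the jar, the first layer or anything else, but I did not measure them again at the end.

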